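Knock cast bars out of a mould and stand them up

TASK

Turn the blue mould tray face down on the plywood board and rap it there until every orange bar stuck in it has dropped out. Put the empty mould back flat on the middle of the green mat, either way up, and stand every bar upright in a cup of its own in the red stand, without tipping the stand over. Leave everything else on the bench where it is.

Things in the scene. Friction and masses are not known exactly. Their poses are not given: they have to be found in the camera images.
- tray: blue rigid mould tray, 0.45 kg empty: open box 146 mm long (its x), 202 mm wide (y), 38 mm high; floor and outer walls 5 mm thick. Four pockets run along x, at y = -72, -24, +24, +72 mm; dividers 12 mm high. A handle sticks out of its -x end. Origin: centre of the underside; z points out of the open face, up at the start, when it lies on the green mat
- tray_handle (a point): middle of the tray's handle: round steel bar, 12 mm thick, along the tray's y, 110 mm long, 42 mm from the end wall, at half the tray's height (19 mm above what it lies on, either way up). Axes as the tray. Held lightly (20 to 25 N) it turns between the fingers, so the tray swings down and hangs from it; held hard (100 N or more) it hardly turns
- tray_far_edge (a point): middle of the tray's end wall farthest from the handle (outer face, half height), 188 mm from the handle's axis. Axes as the tray
- stand: red steel stand: four square open-topped cups in a row along its y (at y = -84, -28, +28, +84 mm) on one foot plate 110 x 220 mm, for standing bars upright; loose, 1.2 kg, 80 mm high. Each cup is 46 mm square outside and 36 mm inside, its inner floor 9 mm above the underside, 71 mm deep. Origin: centre of the underside, z up
- board: plywood knocking board fixed to the bench, 280 mm (x) by 260 mm (y), 18 mm thick. Origin: centre of its underside, z up
- mat: flat green mat fixed to the bench, 250 mm (x) by 270 mm (y), 6 mm thick, on which the mould tray is kept. Origin: centre of its underside, z up
- bar0: orange cast bar, 130 mm long (its x), 24 x 24 mm, 80 g; origin: its centre. May be absent. At the start stuck in a pocket, lying on its floor (17 mm above the tray's underside), gripped by a sprung cheek with 2 to 3 times its weight: a sharp knock frees it, e.g. the handle end of the face-down tray let fall 50 to 60 mm, perhaps several times. Freed, it drops 9 mm and is then clear of the cheek
- cell0 (a point): centre of the mouth of one cup of the red stand, 80 mm above the stand's underside; axes as the stand
- bar1: orange cast bar, 130 mm long (its x), 24 x 24 mm, 80 g; origin: its centre. May be absent. At the start stuck in a pocket, lying on its floor (17 mm above the tray's underside), gripped by a sprung cheek with 2 to 3 times its weight: a sharp knock frees it, e.g. the handle end of the face-down tray let fall 50 to 60 mm, perhaps several times. Freed, it drops 9 mm and is then clear of the cheek
- cell1 (a point): centre of the mouth of one cup of the red stand, 80 mm above the stand's underside; axes as the stand
- bar2: orange cast bar, 130 mm long (its x), 24 x 24 mm, 80 g; origin: its centre. May be absent. At the start stuck in a pocket, lying on its floor (17 mm above the tray's underside), gripped by a sprung cheek with 2 to 3 times its weight: a sharp knock frees it, e.g. the handle end of the face-down tray let fall 50 to 60 mm, perhaps several times. Freed, it drops 9 mm and is then clear of the cheek
- cell2 (a point): centre of the mouth of one cup of the red stand, 80 mm above the stand's underside; axes as the stand
- bar3: orange cast bar, 130 mm long (its x), 24 x 24 mm, 80 g; origin: its centre. May be absent. At the start stuck in a pocket, lying on its floor (17 mm above the tray's underside), gripped by a sprung cheek with 2 to 3 times its weight: a sharp knock frees it, e.g. the handle end of the face-down tray let fall 50 to 60 mm, perhaps several times. Freed, it drops 9 mm and is then clear of the cheek
- cell3 (a point): centre of the mouth of one cup of the red stand, 80 mm above the stand's underside; axes as the stand
- tape: bystander: yellow tape roll, 90 mm across, 24 mm high; origin under its centre
- jar: bystander: glass jar 70 mm across, 80 mm high; origin under its centre
- driver: bystander: screwdriver lying on the bench
- spray: bystander: white spray can 60 mm across, 150 mm high; origin under its centre
- offcut: bystander: aluminium offcut 140 x 40 x 20 mm; origin under its centre

How it is judged:
By the outcome, as a careful person would: the job done as asked, in the order asked, and still so for the second after the job is handed in, with the robot touching nothing.
Of bar0, bar1, bar2, bar3 only 2 to 4 are there at a start; the rules pass over those that are not, and their reading is None.
At some moment in a run one of stand may be knocked a few centimetres aside while the robot is not near it.
It also fails if it takes over 210 s, if anything falls off the work surface, if the arm or the gripper's body presses on something with over 40 N, if the wrist force passes 120 N, or if a joint passes its speed limit or range.

ROBOT

A 6-joint arm with a two-finger parallel gripper is mounted at the origin on the work surface. World frame = base frame: x ahead of the robot, y to its left, z up, the work surface at z = 0. Lengths are in m, angles in rad, forces in N, time in s.
With the tool pointing down it reaches from about 0.275 to 0.75 m from the base axis. Payload 10.2 kg.
Tool frame: the origin (TCP) lies midway between the tips of the shut fingers; the grasp point (between the pads) lies 19 mm behind it; z points along the fingers, y is the line along which they close (so a half turn about z gives the same grasp; the last joint's range is limited). The gripper opens to 88 mm and grips with 3 to 60 N. Pads are 18 mm wide; open, the fingers measure 123 mm over their backs; the gripper's body (75 mm by 187 mm) begins 45 mm behind the grasp point.
Start: joints at [1.098, 0.313, 1.498, -0, 1.331, -0.223], TCP at [0.13, 0.509, 0.239] pointing down, gripper open.
Joint ranges: [-2.94, 2.94], [-0.97, 2.17], [0.19, 2.56], [-1.23, 4.37], [0.02, 3.11], [-2.88, 2.88]. Speed limits (rad/s): [2.39, 2.39, 3.01, 3.14, 3.14, 3.14].

INTERFACE

Orientations are given as a rotation vector (axis times angle).
In Python, from bench import * gives the robot as it stands.
- The arm moves only by the tool send_rows, never from a script. Its argument "motion" is a list of rows, each an object with "twist": the turn, a rotation vector about the world's x, y, z in degrees, a list of three; "travel": the shift along the world's x, y, z in m, a list of three; "fingers": the opening, from 0 (shut) to 1 (fully open). In form: [{"twist": [rx, ry, rz], "travel": [dx, dy, dz], "fingers": fingers}, ...]. A call has 1 to 10 rows; each row is the pose to reach, as a shift and turn from the pose commanded when the call began; what a row does not reach only later rows make up. A row lasts 1/12 s, in which the tool goes at most 41.7 mm and 7.16 degrees, less where a joint would pass 70% of its speed; a pose out of reach is approached as far as the arm can. A call with a gripper value outside its range is refused whole. The fingers move at their own pace and stop on an object; "grip_force" is the grip in N (left out, the last holds). Time passes only in rows, so rows that repeat a pose let the fingers close. It gives the time, the measured TCP pose, the force, the opening and the grip force at its end, in the units of the state.
- read_state(): the state, without advancing time (a new reading comes with each control period).
- camera(name): name is "scene" or "top" or "wrist"; returns the picture (384x512x3 uint8, blue, green, red); there is no depth.
- camera_model(name): a dict with "fx", "fy", "cx", "cy" (pixels), "R" (3x3) and "t" (3): a world point X has camera coordinates R X + t; the wrist camera has in their place "mount" (4x4, takes a point from camera to tool coordinates, whose origin is the TCP and whose axes are the flange's). Camera axes: x right, y down, z forward; pixel columns grow to the right and rows downward; lengths in m; the calibration is good to about 2 mm. A picture is of the moment at which its call begins: read the wrist's pose just before it. camera_model takes no time and is no camera call.
- close_job(): hands the job in; it is judged then, once.
The state is a dict: "time_s": time; "qpos": joint angles; "joint_velocities": joint speeds; "joint_efforts": joint torques, N m; "ee_pos": TCP position; "tool_rot": TCP orientation; "force": force on the tool from outside, world axes, zero at the start; "ft_torque": the same for the moment, N m; "grip_width": finger opening in m; "grip_force": force on a finger pad.
Only numpy, scipy, OpenCV 4.12 (cv2) and the standard library are available. Lean on these libraries where they do the work, as an engineer would, in place of code of your own. Each camera call takes 0.05 s, during which the arm holds its last target. There are 200 camera calls.

## Working session

There is one attempt and no reset: what is moved stays moved. The work goes in short steps, Python scripts to look and compute and a tool call to move; the robot and the scene stay as the last step left them, time stands still between calls to the robot, and variables do not carry over. Pictures are saved under pics/ and viewed, at most 14 in all, crops included, and the job is handed in when it is done.

Besides the shell and the picture viewer there is one more tool, called by a JSON object that holds its "api" and its "payload", one argument or row to a line. send_rows: Moves the arm, as the interface text tells. Its arguments: {"type":"object","properties":{"motion":{"type":"array"},"grip_force":{"type":"number"}},"required":["motion"]}

```bash
ls; mkdir -p pics; python3 - <<'E'
from bench import *
import cv2
s=read_state();print(s)
for n in("scene","top"):
    cv2.imwrite(f"pics/{n}0.png",camera(n)); m=camera_model(n);print(n,m)
print(camera_model("wrist"))
E
```

```text
pics
{'time_s': 0.0, 'qpos': array([ 1.09760316e+00,  3.13430113e-01,  1.49841166e+00,  1.59681407e-05,
        1.33099062e+00, -2.23427626e-01]), 'joint_velocities': array([-2.95567870e-03,  3.61288572e-04, -3.89212179e-05,  5.70535374e-04,
        1.92043574e-03,  1.96551828e-03]), 'joint_efforts': array([ 8.27837630e-05, -4.02189410e+01, -2.52270359e+01,  6.94652740e-02,
        3.52222798e-02, -5.52119434e-05]), 'ee_pos': array([0.12967965, 0.50848864, 0.23818081]), 'tool_rot': array([-3.91263154e-01, -3.11669122e+00,  1.82187678e-03]), 'force': array([-0.13258062, -0.31097128,  0.32739838]), 'ft_torque': array([-0.0233072 , -0.02950378, -0.03822101]), 'grip_force': 0.0, 'grip_width': 0.08824590546149624}
scene {'fx': 466.4392232718125, 'fy': 466.4392232718125, 'cx': 257.99596796422526, 'cy': 194.64068631083023, 'R': array([[-0.82250151,  0.56875643, -0.00271936],
       [ 0.31969632,  0.45836072, -0.82927662],
       [-0.47040996, -0.68295064, -0.55883172]]), 't': array([ 0.44994049, -0.13360311,  1.69030311])}
top {'fx': 349.2392985110012, 'fy': 349.2392985110012, 'cx': 253.53891888382836, 'cy': 191.2955345735913, 'R': array([[ 0.00826919, -0.99991572, -0.0100084 ],
       [-0.98086055, -0.00616366, -0.19461395],
       [ 0.19453586,  0.01142615, -0.98082885]]), 't': array([0.00966445, 0.59627801, 0.95379884])}
{'fx': 299.62067463149515, 'fy': 299.62067463149515, 'cx': 259.32295654687596, 'cy': 187.84669534617674, 'mount': array([[ 7.57397768e-04, -9.46208142e-01, -3.23557688e-01,
         8.48246071e-02],
       [ 9.99999659e-01,  6.09664562e-04,  5.57946676e-04,
        -4.14191321e-04],
       [-3.30672031e-04, -3.23558000e-01,  9.46208281e-01,
        -1.46678730e-01],
       [ 0.00000000e+00,  0.00000000e+00,  0.00000000e+00,
         1.00000000e+00]])}
```

View pics/scene0.png

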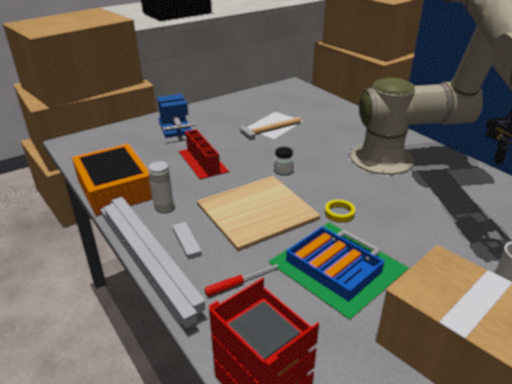

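View pics/top0.png

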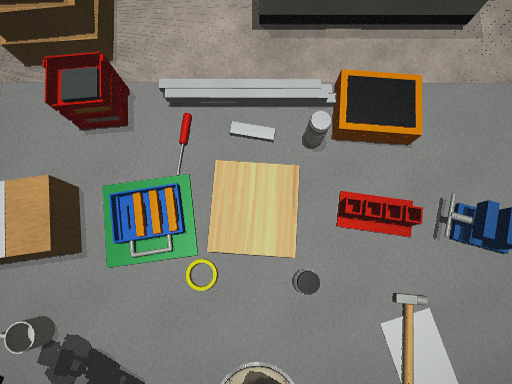

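The scene view shows the tray on the green mat with 3 orange bars and its handle towards the robot. The top view puts the tray at about (150,213) with its handle at (150,247), the board at (253,208) and the stand at (378,212). The tape, jar, driver, offcut and spray can are around them.

```bash
cat > h.py <<'E'
from bench import *
import cv2, numpy as np
from scipy.spatial.transform import Rotation as Ro
def cast(name,px,z,st=None):
    m=camera_model(name); px=np.atleast_2d(np.asarray(px,float))
    d=np.c_[(px[:,0]-m['cx'])/m['fx'],(px[:,1]-m['cy'])/m['fy'],np.ones(len(px))]
    if name=='wrist':
        s=st; T=m['mount']; Rw=Ro.from_rotvec(s['tool_rot']).as_matrix()
        C=s['ee_pos']+Rw@T[:3,3]; D=d@(Rw@T[:3,:3]).T
    else: C=-m['R'].T@m['t']; D=d@m['R']
    return C+D*((z-C[2])/D[:,2])[:,None]
HSV={'blue':((105,120,60),(125,255,255)),'green':((55,100,50),(80,255,255)),'orange':((8,150,120),(20,255,255)),
 'red':((0,170,60),(6,255,255)),'wood':((10,40,120),(28,140,255)),'yellow':((25,180,100),(35,255,255))}
def mask(im,c): return cv2.inRange(cv2.cvtColor(im,cv2.COLOR_BGR2HSV),*[np.array(v) for v in HSV[c]])
def blobs(im,c,roi=None,amin=60):
    m=mask(im,c)
    if roi: k=np.zeros_like(m); k[roi[1]:roi[3],roi[0]:roi[2]]=255; m&=k
    cs,_=cv2.findContours(m,cv2.RETR_EXTERNAL,cv2.CHAIN_APPROX_NONE)
    return [c_[:,0,:] for c_ in cs if cv2.contourArea(c_)>amin]
def rect(name,pts,z,st=None):
    w=cast(name,pts,z,st)[:,:2]; (c,s,a)=cv2.minAreaRect((w*1000).astype(np.float32))
    if s[0]<s[1]: s=s[::-1]; a+=90
    return np.round(c,1),np.round(s,1),round((a+90)%180-90,1)   # mm, long side, angle of long side from world x
E
python3 - <<'E'
from h import *
im=cv2.imread('pics/top0.png')
for c,z,roi in(('green',.006,(90,160,210,280)),('wood',.018,(200,150,310,270)),('blue',.044,(90,160,210,280)),('orange',.035,(90,160,210,280)),('red',.08,(330,180,430,240)),('yellow',.024,(180,250,225,300))):
    for b in blobs(im,c,roi): print(c,*rect('top',b,z),b.min(0),b.max(0))
g=cv2.cvtColor(im,cv2.COLOR_BGR2HSV)[235:258,125:178]
m=((g[...,1]<90)&(g[...,2]>110)).astype(np.uint8); ys,xs=np.nonzero(m)
print('handle',rect('top',np.c_[xs+125,ys+235],.025))
# stand cups: dark openings
r=mask(im,'red')[185:240,330:430]
cv2.imwrite('pics/crop1.png',cv2.resize(np.hstack([im[180:245,325:430],im[175:275,95:200][:65]]),None,fx=3.7,fy=3.7,interpolation=cv2.INTER_CUBIC))
E
```

```text
green [519.  329.4] [269.2 248.7] -81.5 [103 174] [197 267]
wood [556.7  13.2] [280.  259.1] -3.5 [207 160] [299 257]
blue [534.3 328.5] [203.1 146.2] -80.1 [109 183] [182 242]
orange [530.8 353. ] [128.3  22.4] 9.9 [133 193] [144 236]
orange [539.1 305.9] [128.5  22.2] 10.0 [149 190] [160 233]
orange [547.4 258.7] [128.6  22.3] 9.9 [165 188] [176 230]
red [ 498.5 -320.3] [203.8  33.2] 82.2 [337 215] [411 236]
red [ 549.8 -341.6] [232.   61.3] 82.1 [339 191] [422 223]
yellow [359.1 163.2] [86.9 86.3] 1.7 [186 259] [216 290]
handle (array([439.8, 314.6]), array([121.1,  47.7]), -81.5)
```

View pics/crop1.png

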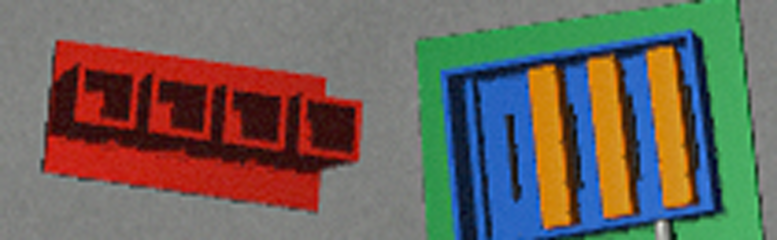

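The crop shows the stand's four cup mouths, the outer ones near (353,206) and (414,215) in the top image. Three pockets hold bars and the leftmost (+72) is empty. The tray is at (534,328) mm with yaw +9.9°, and its 203x146 mm measured size matches what was given. That puts the handle at about (421,309).

{"api": "send_rows", "payload": {
  "motion": [
    {"twist": [0, 0, -65.8], "travel": [0.291, -0.2, -0.138], "fingers": 0.35},
    {"twist": [0, 0, -65.8], "travel": [0.291, -0.2, -0.138], "fingers": 0.35},
    {"twist": [0, 0, -65.8], "travel": [0.291, -0.2, -0.138], "fingers": 0.35},
    {"twist": [0, 0, -65.8], "travel": [0.291, -0.2, -0.138], "fingers": 0.35},
    {"twist": [0, 0, -65.8], "travel": [0.291, -0.2, -0.138], "fingers": 0.35},
    {"twist": [0, 0, -65.8], "travel": [0.291, -0.2, -0.138], "fingers": 0.35},
    {"twist": [0, 0, -65.8], "travel": [0.291, -0.2, -0.138], "fingers": 0.35},
    {"twist": [0, 0, -65.8], "travel": [0.291, -0.2, -0.138], "fingers": 0.35},
    {"twist": [0, 0, -65.8], "travel": [0.291, -0.2, -0.138], "fingers": 0.35},
    {"twist": [0, 0, -65.8], "travel": [0.291, -0.2, -0.138], "fingers": 0.35}
  ]
}}

```text
time_s: 0.93
ee_pos: [0.4239, 0.305, 0.0981]
tool_rot: [-2.035, -2.393, 0.004]
force: [-0.8, 0.3, -1.1]
grip_width: 0.0309
grip_force: 0.0
```

```bash
cat >> h.py <<'E'
def look(n):
    s=read_state(); im=camera('wrist'); cv2.imwrite(f'pics/{n}.png',im)
    R=Ro.from_rotvec(s['tool_rot']).as_matrix()
    print('t',s['time_s'],'pos',np.round(s['ee_pos']*1000,1),'x',np.round(R[:,0],3),'y',np.round(R[:,1],3),'z',np.round(R[:,2],3),'q',np.round(s['qpos'],3),'F',np.round(s['force'],1),'w',round(s['grip_width']*1000,1),s['grip_force'])
    with open('log.txt','a') as f: f.write(repr([list(s['qpos']),list(s['ee_pos']),list(s['tool_rot'])])+'\n')
    return s,im
E
python3 - <<'E'
from h import *
s,im=look('w1')
E
```

```text
t 0.9333 pos [423.9 305.   98.1] x [-0.161  0.987 -0.002] y [ 0.987  0.161 -0.002] z [-0.002 -0.002 -1.   ] q [ 4.000e-01  4.640e-01  1.678e+00 -1.000e-03  1.002e+00  2.390e-01] F [-0.8  0.3 -1.1] w 30.9 0.0
```

View pics/w1.png

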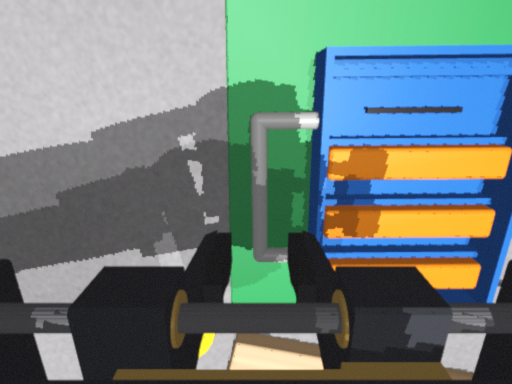

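The wrist view shows the handle bar from (257,120) to (262,257). The empty pocket is at the top of the frame and the fingertips are near (215,245) and (305,245).

```bash
python3 - <<'E'
from h import *
s=read_state()
print(np.round(cast('wrist',[(258,119),(262,257),(260,188),(324,48)],.028,s)*1000,1))
print('grip', np.round(s['ee_pos']*1000,1))
E
```

```text
[[411.  366.9  28. ]
 [432.7 256.3  28. ]
 [421.  315.9  28. ]
 [446.5 419.5  28. ]]
grip [422.6 306.3  98.9]
```

{"api": "send_rows", "payload": {
  "motion": [
    {"twist": [0, 0, 0], "travel": [0.001, 0.002, -0.04], "fingers": 0.35},
    {"twist": [0, 0, 0], "travel": [0.001, 0.002, -0.07], "fingers": 0.35},
    {"twist": [0, 0, 0], "travel": [0.001, 0.002, -0.088], "fingers": 0.35},
    {"twist": [0, 0, 0], "travel": [0.001, 0.002, -0.088], "fingers": 0.35},
    {"twist": [0, 0, 0], "travel": [0.001, 0.002, -0.088], "fingers": 0.0},
    {"twist": [0, 0, 0], "travel": [0.001, 0.002, -0.088], "fingers": 0.0},
    {"twist": [0, 0, 0], "travel": [0.001, 0.002, -0.088], "fingers": 0.0},
    {"twist": [0, 0, 0], "travel": [0.001, 0.002, -0.088], "fingers": 0.0}
  ],
  "grip_force": 23
}}

```text
time_s: 1.65
ee_pos: [0.4225, 0.3114, 0.0143]
tool_rot: [2.02, 2.404, 0.004]
force: [-0.8, 1.3, 5.4]
grip_width: 0.0113
grip_force: 23.0
```

{"api": "send_rows", "payload": {
  "motion": [
    {"twist": [0, 0, 0], "travel": [0.002, 0.0, 0.029], "fingers": 0},
    {"twist": [0, 0, 0], "travel": [0.009, 0.002, 0.058], "fingers": 0},
    {"twist": [0, 0, 0], "travel": [0.02, 0.004, 0.085], "fingers": 0},
    {"twist": [0, 0, 0], "travel": [0.035, 0.006, 0.111], "fingers": 0},
    {"twist": [0, 0, 0], "travel": [0.054, 0.009, 0.133], "fingers": 0},
    {"twist": [0, 0, 0], "travel": [0.076, 0.013, 0.152], "fingers": 0},
    {"twist": [0, 0, 0], "travel": [0.101, 0.018, 0.168], "fingers": 0},
    {"twist": [0, 0, 0], "travel": [0.128, 0.022, 0.182], "fingers": 0},
    {"twist": [0, 0, 0], "travel": [0.156, 0.027, 0.2], "fingers": 0},
    {"twist": [0, 0, 0], "travel": [0.17, 0.03, 0.23], "fingers": 0}
  ]
}}

```text
time_s: 2.48
ee_pos: [0.5922, 0.34, 0.2395]
tool_rot: [-2.02, -2.401, 0.011]
force: [0.6, -0.4, -8.6]
grip_width: 0.0111
grip_force: 23.0
```

{"api": "send_rows", "payload": {
  "motion": [
    {"twist": [0, 0, 0], "travel": [0.0, 0.0, 0.03], "fingers": 0},
    {"twist": [0, 0, 0], "travel": [0.0, 0.0, 0.06], "fingers": 0},
    {"twist": [0, 0, 0], "travel": [0.0, 0.0, 0.06], "fingers": 0},
    {"twist": [0, 0, 0], "travel": [0.0, 0.0, 0.06], "fingers": 0}
  ]
}}

```text
time_s: 2.82
ee_pos: [0.5916, 0.3408, 0.3024]
tool_rot: [-2.021, -2.405, -0.0]
force: [-0.3, 0.0, -9.6]
grip_width: 0.0112
grip_force: 23.0
```

```bash
python3 - <<'E'
from h import *
look('w2')
cv2.imwrite('pics/s2.png',camera('scene'))
E
```

```text
t 2.8167 pos [591.6 340.8 302.4] x [-0.172  0.985  0.   ] y [0.985 0.172 0.   ] z [ 0.  0. -1.] q [0.351 0.672 0.787 0.    1.682 0.179] F [-0.3  0.  -9.6] w 11.2 22.99469769001007
```

View pics/s2.png

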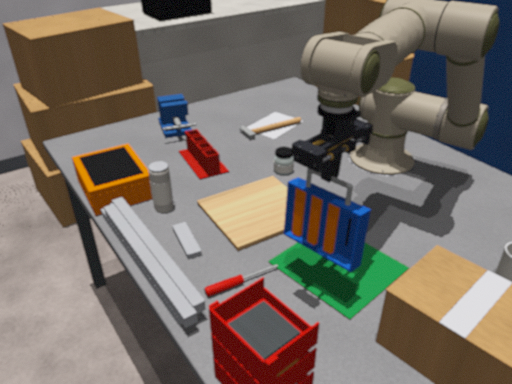

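The scene view shows the tray hanging at about (325,220), face outward, with all three bars still in it. I'll carry it to the board.

{"api": "send_rows", "payload": {
  "motion": [
    {"twist": [0, 0, -1], "travel": [-0.008, -0.018, 0], "fingers": 0},
    {"twist": [0, 0, -3], "travel": [-0.025, -0.054, 0], "fingers": 0},
    {"twist": [0, 0, -5], "travel": [-0.042, -0.091, 0], "fingers": 0},
    {"twist": [0, 0, -6.5], "travel": [-0.059, -0.129, 0], "fingers": 0},
    {"twist": [0, 0, -8], "travel": [-0.076, -0.167, 0], "fingers": 0},
    {"twist": [0, 0, -9.5], "travel": [-0.093, -0.204, 0], "fingers": 0},
    {"twist": [0, 0, -11], "travel": [-0.11, -0.24, 0], "fingers": 0},
    {"twist": [0, 0, -12], "travel": [-0.126, -0.274, 0], "fingers": 0},
    {"twist": [0, 0, -13], "travel": [-0.138, -0.302, 0], "fingers": 0},
    {"twist": [0, 0, -13.4], "travel": [-0.147, -0.321, 0], "fingers": 0}
  ]
}}

```text
time_s: 3.75
ee_pos: [0.4425, 0.0178, 0.3007]
tool_rot: [-2.289, -2.148, 0.005]
force: [-0.2, -0.8, -7.7]
grip_width: 0.0109
grip_force: 23.0
```

{"api": "send_rows", "payload": {
  "motion": [
    {"twist": [0, 0, 0], "travel": [0, 0, -0.02], "fingers": 0},
    {"twist": [0, 0, 0], "travel": [0, 0, -0.045], "fingers": 0},
    {"twist": [0, 0, 0], "travel": [0, 0, -0.07], "fingers": 0},
    {"twist": [0, 0, 0], "travel": [0, 0, -0.09], "fingers": 0},
    {"twist": [0, 0, 0], "travel": [0, 0, -0.1], "fingers": 0},
    {"twist": [0, 0, 0], "travel": [0, 0, -0.105], "fingers": 0},
    {"twist": [0, 0, 0], "travel": [0, 0, -0.108], "fingers": 0}
  ]
}}

```text
time_s: 4.33
ee_pos: [0.4471, 0.0209, 0.1976]
tool_rot: [2.284, 2.149, 0.013]
force: [3.0, 7.4, 36.2]
grip_width: 0.0111
grip_force: 23.0
```

{"api": "send_rows", "payload": {
  "motion": [
    {"twist": [0, 0, 0], "travel": [0.014, -0.001, 0.005], "fingers": 0},
    {"twist": [0, 0, 0], "travel": [0.03, -0.002, 0.003], "fingers": 0},
    {"twist": [0, 0, 0], "travel": [0.044, -0.003, 0.002], "fingers": 0},
    {"twist": [0, 0, 0], "travel": [0.059, -0.004, 0.0], "fingers": 0},
    {"twist": [0, 0, 0], "travel": [0.073, -0.004, -0.004], "fingers": 0},
    {"twist": [0, 0, 0], "travel": [0.087, -0.005, -0.009], "fingers": 0},
    {"twist": [0, 0, 0], "travel": [0.101, -0.006, -0.015], "fingers": 0},
    {"twist": [0, 0, 0], "travel": [0.114, -0.007, -0.022], "fingers": 0}
  ]
}}

```text
time_s: 5.0
ee_pos: [0.5645, 0.0134, 0.1785]
tool_rot: [2.277, 2.143, 0.022]
force: [15.5, 7.6, 32.1]
grip_width: 0.011
grip_force: 23.2
```

```bash
python3 - <<'E'
from h import *
look('w3')
cv2.imwrite('pics/s3.png',camera('scene')[100:290,150:400])
E
```

```text
t 5.0 pos [564.5  13.4 178.5] x [0.061 0.998 0.001] y [ 0.998 -0.061  0.02 ] z [ 0.02  -0.001 -1.   ] q [-0.185  0.44   1.478  0.003  1.204 -0.126] F [15.5  7.6 32.1] w 11.0 23.156281259625757
```

View pics/s3.png

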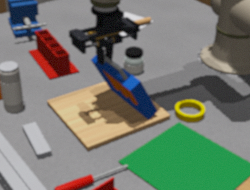

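The crop shows the tray leaning face-down over the board, pivoting on its far edge. I'll continue the lay-down.

{"api": "send_rows", "payload": {
  "motion": [
    {"twist": [0, 0, 0], "travel": [0.013, -0.001, -0.002], "fingers": 0},
    {"twist": [0, 0, 0], "travel": [0.024, -0.001, -0.012], "fingers": 0},
    {"twist": [0, 0, 0], "travel": [0.036, -0.002, -0.022], "fingers": 0},
    {"twist": [0, 0, 0], "travel": [0.046, -0.003, -0.033], "fingers": 0},
    {"twist": [0, 0, 0], "travel": [0.056, -0.003, -0.045], "fingers": 0},
    {"twist": [0, 0, 0], "travel": [0.064, -0.004, -0.057], "fingers": 0},
    {"twist": [0, 0, 0], "travel": [0.072, -0.004, -0.07], "fingers": 0},
    {"twist": [0, 0, 0], "travel": [0.078, -0.005, -0.083], "fingers": 0},
    {"twist": [0, 0, 0], "travel": [0.084, -0.005, -0.097], "fingers": 0},
    {"twist": [0, 0, 0], "travel": [0.088, -0.005, -0.111], "fingers": 0}
  ]
}}

```text
time_s: 5.93
ee_pos: [0.6473, 0.0075, 0.0607]
tool_rot: [2.287, 2.151, 0.002]
force: [3.5, -0.2, 0.4]
grip_width: 0.0106
grip_force: 22.9
```

{"api": "send_rows", "payload": {
  "motion": [
    {"twist": [0, 0, 0], "travel": [0.003, 0, -0.014], "fingers": 0},
    {"twist": [0, 0, 0], "travel": [0.004, 0, -0.026], "fingers": 0},
    {"twist": [0, 0, 0], "travel": [0.004, 0, -0.028], "fingers": 0}
  ]
}}

```text
time_s: 6.18
ee_pos: [0.6495, 0.0079, 0.0307]
tool_rot: [-2.286, -2.15, 0.004]
force: [2.7, -0.9, -2.2]
grip_width: 0.0104
grip_force: 22.8
```

```bash
python3 - <<'E'
from h import *
look('w4')
cv2.imwrite('pics/s4.png',np.hstack([camera('scene')[100:290,150:400],camera('top')[100:290,180:430]]))
E
```

```text
t 6.1833 pos [649.5   7.9  30.7] x [0.061 0.998 0.   ] y [ 0.998 -0.061 -0.004] z [-0.004  0.001 -1.   ] q [-0.168  0.795  1.291 -0.     1.059 -0.107] F [ 2.7 -0.9 -2.2] w 10.4 22.835460305213928
```

View pics/s4.png

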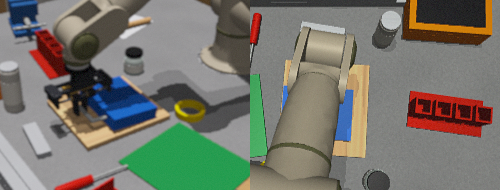

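The crop shows the tray lying face down on the board with its handle outward. Next come the raps.

{"api": "send_rows", "payload": {
  "motion": [
    {"twist": [0, 0, 0], "travel": [-0.004, 0, 0.025], "fingers": 0},
    {"twist": [0, 0, 0], "travel": [-0.014, 0.001, 0.058], "fingers": 0},
    {"twist": [0, 0, 0], "travel": [-0.014, 0.001, 0.058], "fingers": 0},
    {"twist": [0, 0, 0], "travel": [-0.014, 0.001, 0.058], "fingers": 0.5},
    {"twist": [0, 0, 0], "travel": [-0.014, 0.001, 0.058], "fingers": 0.5},
    {"twist": [0, 0, 0], "travel": [-0.005, 0, 0.03], "fingers": 0.5},
    {"twist": [0, 0, 0], "travel": [0, 0, -0.003], "fingers": 0.5},
    {"twist": [0, 0, 0], "travel": [0, 0, -0.004], "fingers": 0},
    {"twist": [0, 0, 0], "travel": [0, 0, -0.004], "fingers": 0},
    {"twist": [0, 0, 0], "travel": [0, 0, -0.004], "fingers": 0}
  ]
}}

```text
time_s: 7.17
ee_pos: [0.6509, 0.0077, 0.0291]
tool_rot: [-2.288, -2.152, 0.0]
force: [4.1, 0.3, -2.2]
grip_width: 0.019
grip_force: 2.3
```

```bash
python3 - <<'E'
from h import *
look('w5')
cv2.imwrite('pics/s5.png',np.hstack([camera('scene')[150:270,180:340],camera('wrist')[::2,::2][:120]]))
E
```

```text
t 7.1667 pos [650.9   7.7  29.1] x [0.061 0.998 0.   ] y [ 0.998 -0.061 -0.   ] z [-0.  0. -1.] q [-0.168  0.799  1.29   0.     1.054 -0.106] F [ 4.1  0.3 -2.2] w 19.0 2.3130375891923904
```

{"api": "send_rows", "payload": {
  "motion": [
    {"twist": [0, 0, 0], "travel": [0, 0, 0], "fingers": 0},
    {"twist": [0, 0, 0], "travel": [0, 0, 0], "fingers": 0},
    {"twist": [0, 0, 0], "travel": [-0.004, 0, 0.03], "fingers": 0},
    {"twist": [0, 0, 0], "travel": [-0.014, 0.001, 0.06], "fingers": 0},
    {"twist": [0, 0, 0], "travel": [-0.014, 0.001, 0.06], "fingers": 0}
  ]
}}

```text
time_s: 7.73
ee_pos: [0.6373, 0.0089, 0.0948]
tool_rot: [2.285, 2.15, 0.005]
force: [2.0, -0.4, -1.4]
grip_width: 0.0112
grip_force: 23.0
```

```bash
python3 - <<'E'
from h import *
look('w5')
cv2.imwrite('pics/s5.png',np.hstack([cv2.resize(camera('scene')[150:270,180:340],None,fx=2,fy=2),camera('wrist')[::1,::1][:240]]))
E
```

```text
t 7.7333 pos [637.3   8.9  94.8] x [ 0.061  0.998 -0.001] y [ 0.998 -0.061  0.005] z [ 0.005 -0.001 -1.   ] q [-0.17   0.687  1.304  0.     1.145 -0.109] F [ 2.  -0.4 -1.4] w 11.2 23.001065254211426
```

View pics/s5.png

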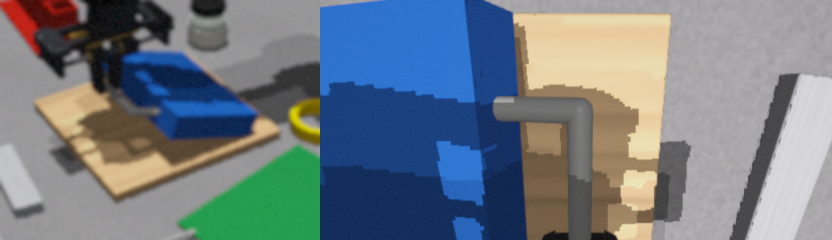

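Both views show the tray lifted by its handle and ready to drop. I'll repeat the drop.

{"api": "send_rows", "payload": {
  "motion": [
    {"twist": [0, 0, 0], "travel": [0, 0, 0], "fingers": 0.5},
    {"twist": [0, 0, 0], "travel": [0, 0, 0], "fingers": 0.5},
    {"twist": [0, 0, 0], "travel": [0.007, 0, -0.03], "fingers": 0.5},
    {"twist": [0, 0, 0], "travel": [0.014, -0.001, -0.06], "fingers": 0},
    {"twist": [0, 0, 0], "travel": [0.014, -0.001, -0.06], "fingers": 0},
    {"twist": [0, 0, 0], "travel": [0.014, -0.001, -0.06], "fingers": 0},
    {"twist": [0, 0, 0], "travel": [0.014, -0.001, -0.06], "fingers": 0},
    {"twist": [0, 0, 0], "travel": [0.014, -0.001, -0.06], "fingers": 0},
    {"twist": [0, 0, 0], "travel": [0.007, -0.001, -0.03], "fingers": 0},
    {"twist": [0, 0, 0], "travel": [0, 0, 0], "fingers": 0}
  ]
}}

```text
time_s: 8.72
ee_pos: [0.6356, 0.0088, 0.0901]
tool_rot: [-2.287, -2.151, 0.003]
force: [-1.0, 0.1, -3.3]
grip_width: 0.0111
grip_force: 23.0
```

{"api": "send_rows", "payload": {
  "motion": [
    {"twist": [0, 0, 0], "travel": [0, 0, 0], "fingers": 0.5},
    {"twist": [0, 0, 0], "travel": [0, 0, 0], "fingers": 0.5},
    {"twist": [0, 0, 0], "travel": [0.007, 0, -0.03], "fingers": 0.5},
    {"twist": [0, 0, 0], "travel": [0.014, -0.001, -0.06], "fingers": 0},
    {"twist": [0, 0, 0], "travel": [0.014, -0.001, -0.06], "fingers": 0},
    {"twist": [0, 0, 0], "travel": [0.014, -0.001, -0.06], "fingers": 0},
    {"twist": [0, 0, 0], "travel": [0.014, -0.001, -0.06], "fingers": 0},
    {"twist": [0, 0, 0], "travel": [0.014, -0.001, -0.06], "fingers": 0},
    {"twist": [0, 0, 0], "travel": [0.007, -0.001, -0.03], "fingers": 0},
    {"twist": [0, 0, 0], "travel": [0, 0, 0], "fingers": 0}
  ]
}}

```text
time_s: 9.55
ee_pos: [0.6355, 0.0088, 0.0899]
tool_rot: [-2.287, -2.15, 0.003]
force: [-2.3, 0.1, -3.2]
grip_width: 0.0115
grip_force: 23.0
```

{"api": "send_rows", "payload": {
  "motion": [
    {"twist": [0, 0, 0], "travel": [0, 0, 0], "fingers": 0.5},
    {"twist": [0, 0, 0], "travel": [0, 0, 0], "fingers": 0.5},
    {"twist": [0, 0, 0], "travel": [0.007, 0, -0.03], "fingers": 0.5},
    {"twist": [0, 0, 0], "travel": [0.014, -0.001, -0.06], "fingers": 0},
    {"twist": [0, 0, 0], "travel": [0.014, -0.001, -0.06], "fingers": 0},
    {"twist": [0, 0, 0], "travel": [0.014, -0.001, -0.06], "fingers": 0},
    {"twist": [0, 0, 0], "travel": [0.014, -0.001, -0.06], "fingers": 0},
    {"twist": [0, 0, 0], "travel": [0.014, -0.001, -0.06], "fingers": 0},
    {"twist": [0, 0, 0], "travel": [0.007, -0.001, -0.03], "fingers": 0},
    {"twist": [0, 0, 0], "travel": [0, 0, 0], "fingers": 0}
  ]
}}

```text
time_s: 10.38
ee_pos: [0.6355, 0.0088, 0.0897]
tool_rot: [-2.287, -2.15, 0.003]
force: [-1.1, 0.2, -3.9]
grip_width: 0.0107
grip_force: 23.0
```

{"api": "send_rows", "payload": {
  "motion": [
    {"twist": [0, 0, 0], "travel": [0, 0, 0], "fingers": 0.5},
    {"twist": [0, 0, 0], "travel": [0, 0, 0], "fingers": 0.5},
    {"twist": [0, 0, 0], "travel": [0.007, 0, -0.03], "fingers": 0.5},
    {"twist": [0, 0, 0], "travel": [0.014, -0.001, -0.06], "fingers": 0},
    {"twist": [0, 0, 0], "travel": [0.014, -0.001, -0.06], "fingers": 0},
    {"twist": [0, 0, 0], "travel": [0.014, -0.001, -0.06], "fingers": 0},
    {"twist": [0, 0, 0], "travel": [0.014, -0.001, -0.06], "fingers": 0},
    {"twist": [0, 0, 0], "travel": [0.014, -0.001, -0.06], "fingers": 0},
    {"twist": [0, 0, 0], "travel": [0.007, -0.001, -0.03], "fingers": 0},
    {"twist": [0, 0, 0], "travel": [0, 0, 0], "fingers": 0}
  ]
}}

```text
time_s: 11.22
ee_pos: [0.6355, 0.0088, 0.0897]
tool_rot: [-2.287, -2.15, 0.003]
force: [-0.8, 0.6, -3.2]
grip_width: 0.0112
grip_force: 23.0
```

{"api": "send_rows", "payload": {
  "motion": [
    {"twist": [0, 0, 0], "travel": [-0.014, 0.001, 0.026], "fingers": 0},
    {"twist": [0, 0, 0], "travel": [-0.032, 0.002, 0.05], "fingers": 0},
    {"twist": [0, 0, 0], "travel": [-0.053, 0.003, 0.07], "fingers": 0},
    {"twist": [0, 0, 0], "travel": [-0.078, 0.005, 0.087], "fingers": 0},
    {"twist": [0, 0, 0], "travel": [-0.105, 0.006, 0.1], "fingers": 0},
    {"twist": [0, 0, 0], "travel": [-0.133, 0.008, 0.11], "fingers": 0},
    {"twist": [0, 0, 0], "travel": [-0.133, 0.008, 0.11], "fingers": 0}
  ]
}}

```text
time_s: 11.8
ee_pos: [0.5005, 0.0174, 0.2024]
tool_rot: [2.287, 2.152, 0.001]
force: [-1.6, -0.1, -4.2]
grip_width: 0.0109
grip_force: 23.0
```

```bash
python3 - <<'E'
from h import *
look('w6')
cv2.imwrite('pics/s6.png',cv2.resize(camera('scene')[130:270,150:360],None,fx=3,fy=3,interpolation=cv2.INTER_CUBIC))
E
```

```text
t 11.8 pos [500.5  17.4 202.4] x [ 0.061  0.998 -0.   ] y [ 0.998 -0.061  0.002] z [ 0.002 -0.001 -1.   ] q [-0.199  0.291  1.625 -0.     1.223 -0.139] F [-1.6 -0.1 -4.2] w 10.9 23.004501163959503
```

View pics/s6.png

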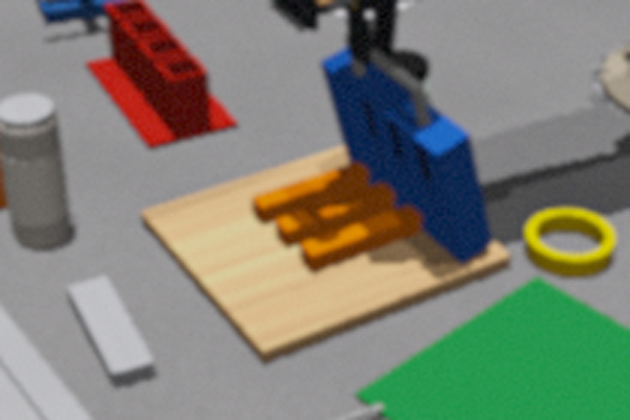

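The view shows all three bars lying on the board, at about (310,190), (340,210) and (360,240) in the crop, and the tray is empty. I'll take the tray off and carry it to the mat.

{"api": "send_rows", "payload": {
  "motion": [
    {"twist": [0, 0, 0], "travel": [-0.025, 0.002, 0.004], "fingers": 0},
    {"twist": [0, 0, 0], "travel": [-0.05, 0.003, 0.006], "fingers": 0},
    {"twist": [0, 0, 0], "travel": [-0.06, 0.004, 0.025], "fingers": 0},
    {"twist": [0, 0, 0], "travel": [-0.06, 0.004, 0.06], "fingers": 0},
    {"twist": [0, 0, 0], "travel": [-0.06, 0.004, 0.09], "fingers": 0},
    {"twist": [0, 0, 0], "travel": [-0.06, 0.004, 0.12], "fingers": 0},
    {"twist": [0, 0, 0], "travel": [-0.06, 0.004, 0.12], "fingers": 0}
  ]
}}

```text
time_s: 12.48
ee_pos: [0.4456, 0.0204, 0.3249]
tool_rot: [2.283, 2.147, 0.008]
force: [-0.3, -0.1, -4.2]
grip_width: 0.0109
grip_force: 23.0
```

{"api": "send_rows", "payload": {
  "motion": [
    {"twist": [0, 0, 1], "travel": [0.008, 0.015, 0], "fingers": 0},
    {"twist": [0, 0, 2], "travel": [0.025, 0.045, 0], "fingers": 0},
    {"twist": [0, 0, 4], "travel": [0.044, 0.08, 0], "fingers": 0},
    {"twist": [0, 0, 5], "travel": [0.063, 0.116, 0], "fingers": 0},
    {"twist": [0, 0, 7], "travel": [0.083, 0.152, 0], "fingers": 0},
    {"twist": [0, 0, 8], "travel": [0.102, 0.188, 0], "fingers": 0},
    {"twist": [0, 0, 10], "travel": [0.122, 0.224, 0], "fingers": 0},
    {"twist": [0, 0, 11], "travel": [0.14, 0.26, 0], "fingers": 0},
    {"twist": [0, 0, 12], "travel": [0.156, 0.293, 0], "fingers": 0},
    {"twist": [0, 0, 12], "travel": [0.169, 0.321, 0], "fingers": 0}
  ]
}}

```text
time_s: 13.32
ee_pos: [0.6134, 0.3442, 0.3165]
tool_rot: [-2.048, -2.38, 0.004]
force: [0.8, -0.2, -5.2]
grip_width: 0.0109
grip_force: 23.0
```

{"api": "send_rows", "payload": {
  "motion": [
    {"twist": [0, 0, 0], "travel": [0, 0, -0.02], "fingers": 0},
    {"twist": [0, 0, 0], "travel": [0, 0, -0.05], "fingers": 0},
    {"twist": [0, 0, 0], "travel": [0, 0, -0.08], "fingers": 0},
    {"twist": [0, 0, 0], "travel": [0, 0, -0.1], "fingers": 0},
    {"twist": [0, 0, 0], "travel": [0, 0, -0.114], "fingers": 0},
    {"twist": [0, 0, 0], "travel": [0, 0, -0.12], "fingers": 0},
    {"twist": [0, 0, 0], "travel": [0, 0, -0.12], "fingers": 0}
  ]
}}

```text
time_s: 13.9
ee_pos: [0.6137, 0.3404, 0.1987]
tool_rot: [2.051, 2.377, -0.002]
force: [-0.5, -3.7, 3.4]
grip_width: 0.0112
grip_force: 23.0
```

```bash
python3 - <<'E'
from h import *
look('w7')
cv2.imwrite('pics/s7.png',np.hstack([cv2.resize(camera('scene')[150:320,230:420],(400,358)),cv2.resize(camera('wrist'),(400,300),).copy() if 0 else cv2.copyMakeBorder(cv2.resize(camera('wrist'),(400,300)),0,58,0,0,0)]))
E
```

```text
t 13.9 pos [613.7 340.4 198.7] x [-0.146  0.989 -0.002] y [0.989 0.146 0.   ] z [ 0.001 -0.002 -1.   ] q [ 0.341  0.752  0.91  -0.002  1.48   0.194] F [-0.5 -3.7  3.4] w 11.2 23.003225326538086
```

View pics/s7.png

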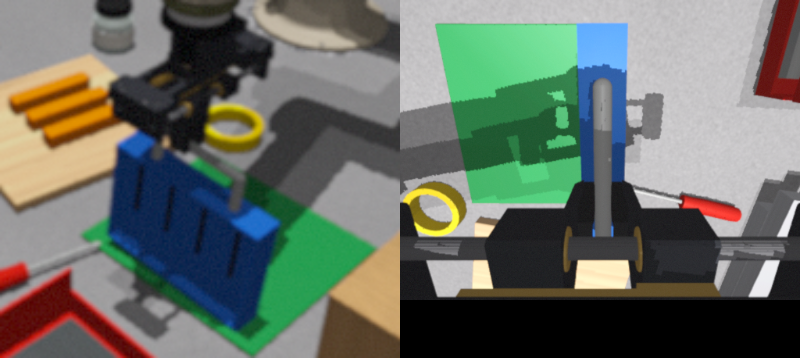

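The left view shows the tray hanging over the mat, rolled a little so that its +y corner touches first. The bars lie clear on the board. I'll lay the tray down towards the robot.

{"api": "send_rows", "payload": {
  "motion": [
    {"twist": [0, 0, 0], "travel": [-0.015, -0.002, 0.002], "fingers": 0},
    {"twist": [0, 0, 0], "travel": [-0.03, -0.004, 0.001], "fingers": 0},
    {"twist": [0, 0, 0], "travel": [-0.045, -0.007, -0.002], "fingers": 0},
    {"twist": [0, 0, 0], "travel": [-0.058, -0.009, -0.005], "fingers": 0},
    {"twist": [0, 0, 0], "travel": [-0.073, -0.011, -0.01], "fingers": 0},
    {"twist": [0, 0, 0], "travel": [-0.087, -0.013, -0.015], "fingers": 0},
    {"twist": [0, 0, 0], "travel": [-0.1, -0.015, -0.021], "fingers": 0},
    {"twist": [0, 0, 0], "travel": [-0.113, -0.017, -0.028], "fingers": 0},
    {"twist": [0, 0, 0], "travel": [-0.125, -0.019, -0.036], "fingers": 0},
    {"twist": [0, 0, 0], "travel": [-0.137, -0.02, -0.045], "fingers": 0}
  ]
}}

```text
time_s: 14.88
ee_pos: [0.4751, 0.3214, 0.1545]
tool_rot: [2.051, 2.379, -0.0]
force: [-1.0, -3.4, 2.4]
grip_width: 0.0114
grip_force: 22.9
```

{"api": "send_rows", "payload": {
  "motion": [
    {"twist": [0, 0, 0], "travel": [-0.012, -0.002, -0.01], "fingers": 0},
    {"twist": [0, 0, 0], "travel": [-0.022, -0.003, -0.021], "fingers": 0},
    {"twist": [0, 0, 0], "travel": [-0.031, -0.005, -0.032], "fingers": 0},
    {"twist": [0, 0, 0], "travel": [-0.04, -0.006, -0.044], "fingers": 0},
    {"twist": [0, 0, 0], "travel": [-0.048, -0.007, -0.057], "fingers": 0},
    {"twist": [0, 0, 0], "travel": [-0.055, -0.008, -0.07], "fingers": 0},
    {"twist": [0, 0, 0], "travel": [-0.06, -0.009, -0.084], "fingers": 0},
    {"twist": [0, 0, 0], "travel": [-0.065, -0.01, -0.1], "fingers": 0},
    {"twist": [0, 0, 0], "travel": [-0.068, -0.01, -0.115], "fingers": 0},
    {"twist": [0, 0, 0], "travel": [-0.07, -0.01, -0.126], "fingers": 0}
  ]
}}

```text
time_s: 15.72
ee_pos: [0.4046, 0.3116, 0.0269]
tool_rot: [-2.051, -2.378, 0.003]
force: [-1.2, -1.0, -0.9]
grip_width: 0.0115
grip_force: 23.0
```

```bash
python3 - <<'E'
from h import *
look('w8')
im=camera('top');cv2.imwrite('pics/t8.png',im)
for b in blobs(im,'blue',(90,140,215,290)): print(rect('top',b,.044),b.min(0),b.max(0))
E
```

```text
t 15.7167 pos [404.6 311.6  26.9] x [-0.147  0.989 -0.   ] y [ 0.989  0.147 -0.002] z [-0.002 -0.    -1.   ] q [4.260e-01 5.590e-01 1.759e+00 1.000e-03 8.260e-01 2.780e-01] F [-1.2 -1.  -0.9] w 11.5 22.956545054912567
(array([515.9, 335.8]), array([207.2, 146.4]), -84.8) [107 192] [178 243]
```

View pics/t8.png

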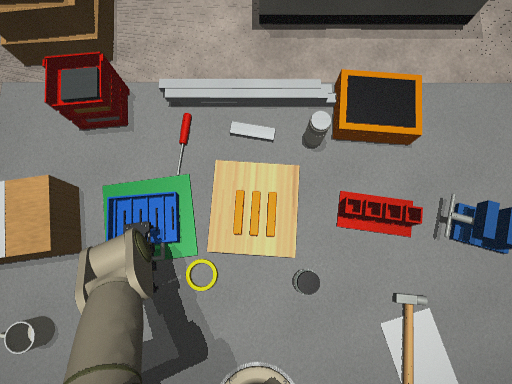

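The top view shows the tray face up on the mat at about (143,218), with the three bars on the board at (238,213), (255,213) and (271,213).

{"api": "send_rows", "payload": {
  "motion": [
    {"twist": [0, 0, 0], "travel": [0, -0.002, -0.008], "fingers": 0},
    {"twist": [0, 0, 0], "travel": [0.001, -0.004, -0.014], "fingers": 0},
    {"twist": [0, 0, 0], "travel": [0.001, -0.004, -0.014], "fingers": 0},
    {"twist": [0, 0, 0], "travel": [0.001, -0.004, -0.014], "fingers": 0.35},
    {"twist": [0, 0, 0], "travel": [0.001, -0.004, -0.014], "fingers": 0.35},
    {"twist": [0, 0, 0], "travel": [0.001, -0.004, -0.014], "fingers": 0.35},
    {"twist": [0, 0, 0], "travel": [0.001, -0.004, 0.02], "fingers": 0.35},
    {"twist": [0, 0, 0], "travel": [0.001, -0.004, 0.06], "fingers": 0.35},
    {"twist": [0, 0, 0], "travel": [-0.03, -0.034, 0.1], "fingers": 0.35},
    {"twist": [0, 0, 0], "travel": [-0.06, -0.064, 0.14], "fingers": 0.35}
  ]
}}

```text
time_s: 16.65
ee_pos: [0.3631, 0.2649, 0.1471]
tool_rot: [2.049, 2.38, 0.002]
force: [0.2, -0.0, 0.8]
grip_width: 0.031
grip_force: 0.0
```

```bash
python3 - <<'E'
from h import *
look('w9')
im=camera('top');cv2.imwrite('pics/t9.png',im)
for c,z,roi in(('blue',.044,(90,140,215,290)),('green',.006,(90,160,210,280)),('orange',.042,(205,150,310,270))):
  for b in blobs(im,c,roi): print(c,rect('top',b,z),b.min(0),b.max(0))
# stand: outer cup mouths (dark inside red at rim level)
h=cv2.cvtColor(im,cv2.COLOR_BGR2HSV)
cv2.imwrite('pics/c9.png',cv2.resize(im[180:250,320:440],None,fx=6,fy=6,interpolation=cv2.INTER_NEAREST))
print(np.round(cast('top',[(353.4,206.2),(414.2,214.6)],.08)*1000))
# fit arm kinematics
from scipy.optimize import least_squares
L=[eval(l) for l in open('log.txt')]
Q=np.array([l[0] for l in L]);P=np.array([l[1] for l in L])
def fk(p,q):
    h0,a1,l2,a3,l4,l6,off,s=p
    f=lambda r,z:(r,z)
    A=q[:,1];B=q[:,1]+q[:,2];C=B+q[:,4]
    r=a1+l2*np.sin(A)+a3*np.cos(B)+l4*np.sin(B)+l6*np.sin(C)
    z=h0+l2*np.cos(A)-a3*np.sin(B)+l4*np.cos(B)+l6*np.cos(C)
    az=q[:,0]+s
    return np.c_[r*np.cos(az)-off*np.sin(az),r*np.sin(az)+off*np.cos(az),z]
r=least_squares(lambda p:(fk(p,Q)-P).ravel(),[.3,0,.4,0,.4,.3,0.1,0]);print(np.round(r.x,4),r.cost,np.abs(r.fun).max(),len(Q))
E
```

```text
t 16.65 pos [363.1 264.9 147.1] x [-0.148  0.989  0.   ] y [0.989 0.148 0.002] z [ 0.002  0.001 -1.   ] q [ 0.369  0.249  1.842 -0.     1.048  0.219] F [ 0.2 -0.   0.8] w 31.0 0.0
blue (array([517.5, 336.1]), array([206.6, 146.4]), -82.9) [107 190] [179 247]
green (array([432.6, 298.7]), array([35.9, 26.1]), 9.8) [153 242] [162 254]
green (array([518.8, 329.2]), array([269.3, 249. ]), -81.6) [103 174] [197 260]
orange (array([533.8, -37.8]), array([129. ,  23.9]), -3.0) [266 192] [276 236]
orange (array([537.2,  10.2]), array([127.3,  24. ]), -3.0) [250 191] [260 234]
orange (array([539.9,  58. ]), array([127.5,  23.7]), -3.3) [233 190] [243 233]
[[ 551. -267.   80.]
 [ 529. -435.   80.]]
[ 2.013e-01 -1.000e-04  4.389e-01  3.900e-02  3.975e-01  2.479e-01
  1.169e-01 -1.000e-03] 4.592902185038173e-07 0.0007401887156264202 10
```

View pics/c9.png

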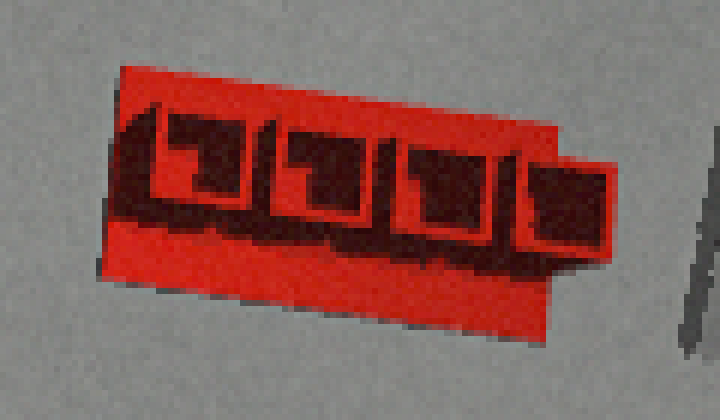

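The crop shows the stand's cup mouths, with the end cups at crop (203,155) and (565,207). Cast at rim height they are 169 mm apart against the 168 mm given. The tray is within about 7 mm of the mat's middle. Next I'll plan the bar pick and place poses.

```bash
cat > kin.py <<'E'
from h import *
from scipy.optimize import least_squares
import sys
H,L2,A3,L4,L6,OFF=.2013,.4389,.039,.3975,.2479,.1169
LO=np.array([-2.94,-.97,.19,-1.23,.02,-2.88]);HI=np.array([2.94,2.17,2.56,4.37,3.11,2.88])
def fk(q):
    e=lambda a,t:Ro.from_euler(a,t).as_matrix()
    R=e('z',q[0]);p=np.array([0,0,H])+R@[0,OFF,0]
    R=R@e('y',q[1]);p=p+R@[0,0,L2]
    R=R@e('y',q[2]);p=p+R@[A3,0,L4]
    R=R@e('z',q[3])@e('y',q[4]);p=p+R@[0,0,L6]
    return p,R@e('z',q[5])@R6
R6=np.eye(3)
_l=eval(open('log.txt').readline())
R6=fk(_l[0])[1].T@Ro.from_rotvec(_l[2]).as_matrix()
def ik(p,R,q0):
    f=lambda q:np.r_[(fk(q)[0]-p)*5,(Ro.from_matrix(fk(q)[1].T@R)).as_rotvec()]
    r=least_squares(f,np.clip(q0,LO+.001,HI-.001),bounds=(LO,HI));return r.x,r.cost
def pose(grasp,yaw,tilt,flip):
    """grasp point; tool z leans 'tilt' deg outward (+) along heading yaw; y axis across"""
    c,s=np.cos(np.radians(yaw)),np.sin(np.radians(yaw));d=np.array([c,s,0])
    t=np.radians(tilt);z=d*np.sin(t)-np.array([0,0,1])*np.cos(t)
    y=np.array([-s,c,0])*flip;R=np.c_[np.cross(y,z),y,z]
    return np.array(grasp)+.019*z,R
E
python3 - <<'E'
from kin import *
for l in open('log.txt'):
    l=eval(l);p,R=fk(l[0]);print(np.round((p-l[1])*1000,1),end=' ')
s=read_state();q=s['qpos'];print('\nR6',np.round(R6,2))
bars=[(.5338,-.0378),(.5372,.0102),(.5399,.058)];cups=[(.536,-.379),(.5437,-.323),(.551,-.267)]
for fl in(1,-1):
  for a in(25,35,45):
    for b in (bars[0],bars[2]):
      by=np.radians(-3);g=(b[0]+.048*np.cos(by),b[1]+.048*np.sin(by),.042)
      x,c=ik(*pose(g,-3,-a,fl),q);print(fl,a,'pick',np.round(x,2),f'{c:.1e}')
    for k in (cups[0],cups[2]):
      d=np.array([np.cos(np.radians(-7.5)),np.sin(np.radians(-7.5))]);g=np.r_[np.array(k)-.011*d,.124]
      x,c=ik(*pose(g,-7.5,90-a,fl),[-.7,.5,1.3,0,.5,0]);print('   place',np.round(x,2),f'{c:.1e}')
      g[2]=.2;x,c=ik(*pose(g,-7.5,90-a,fl),[-.7,.5,1.3,0,.5,0]);print('   above',np.round(x,2),f'{c:.1e}')
E
```

```text
[-0.2  0.6 -0. ] [-0.2  0.6 -0. ] [ 0.1  0.6 -0. ] [ 0.1  0.6 -0. ] [ 0.1  0.6 -0. ] [ 0.1  0.6 -0. ] [ 0.1  0.6 -0. ] [-0.2  0.6 -0. ] [-0.2  0.5 -0. ] [-0.2  0.6 -0. ] 
R6 [[ 0. -1.  0.]
 [ 1.  0.  0.]
 [-0.  0.  1.]]
1 25 pick [-0.24  0.89  1.19 -0.08  1.49 -1.73] 5.5e-27
1 25 pick [-0.1   0.9   1.16 -0.02  1.51 -1.61] 2.6e-31
   place [-0.93  0.51  1.68  0.93  0.56 -2.88] 1.1e-01
   above [-0.96  0.39  1.68  0.95  0.65 -2.88] 7.3e-02
   place [-0.75  0.4   1.86  0.99  0.38 -2.88] 1.0e-01
   above [-0.78  0.27  1.86  1.01  0.47 -2.88] 6.2e-02
1 35 pick [-0.23  0.99  1.05 -0.1   1.71 -1.73] 1.4e-21
1 35 pick [-0.1   1.    1.02 -0.03  1.73 -1.61] 5.0e-26
   place [-0.94  0.52  1.67  0.85  0.58 -2.88] 5.3e-02
   above [-0.96  0.4   1.67  0.87  0.68 -2.88] 2.9e-02
   place [-0.76  0.41  1.85  0.93  0.41 -2.88] 4.5e-02
   above [-0.79  0.29  1.85  0.94  0.51 -2.88] 2.1e-02
1 45 pick [-0.22  1.09  0.9  -0.13  1.92 -1.74] 9.5e-18
1 45 pick [-0.09  1.11  0.87 -0.03  1.95 -1.61] 4.1e-22
   place [-0.94  0.53  1.66  0.78  0.61 -2.88] 1.6e-02
   above [-0.97  0.42  1.65  0.79  0.72 -2.88] 4.
[... 417 characters left out ...]
 2.04  1.85  0.72 -0.76] 1.1e-23
-1 35 pick [-0.23  0.99  1.05 -0.1   1.71  1.41] 6.8e-23
-1 35 pick [-0.1   1.    1.02 -0.03  1.73  1.53] 6.8e-26
   place [-1.05  0.56  1.83  1.53  0.71 -0.59] 1.9e-30
   above [-1.05  0.43  1.79  1.33  0.73 -0.32] 5.4e-32
   place [-0.87  0.47  2.01  1.79  0.6  -0.75] 1.7e-18
   above [-0.87  0.31  1.96  1.49  0.59 -0.39] 9.1e-23
-1 45 pick [-0.22  1.09  0.9  -0.13  1.92  1.41] 5.4e-18
-1 45 pick [-0.09  1.11  0.87 -0.03  1.95  1.53] 3.2e-20
   place [-1.01  0.54  1.76  1.17  0.63 -0.22] 1.4e-19
   above [-1.01  0.42  1.7   0.98  0.71  0.03] 4.8e-23
   place [-0.83  0.44  1.93  1.34  0.49 -0.28] 5.1e-21
   above [-0.83  0.3   1.87  1.03  0.56  0.08] 1.0e-29
```

```bash
cat >> kin.py <<'E'
bars=[(.5338,-.0378),(.5372,.0102),(.5399,.058)]
def pickpose(b,yaw=-3,back=0,up=0,zg=.041):
    y=np.radians(yaw);p,R=pose((b[0]+.048*np.cos(y),b[1]+.048*np.sin(y),zg+up),yaw,-45,-1)
    return p-back*R[:,2],R
def placepose(k,yaw,up=0,back=0,zg=.124):
    y=np.radians(yaw);p,R=pose((k[0]-.011*np.cos(y),k[1]-.011*np.sin(y),zg+up),yaw,45,-1)
    return p-back*R[:,2],R
def delta(p,R,P0=None,n=6):
    s=read_state();p0,R0=P0 if P0 else (s['ee_pos'],Ro.from_rotvec(s['tool_rot']).as_matrix())
    w=Ro.from_matrix(R@R0.T).as_rotvec();q=s['qpos'];out=[]
    for f in np.linspace(0,1,n+1):
        q,c=ik(p0+f*(p-p0),Ro.from_rotvec(f*w).as_matrix()@R0,q);out.append(q)
        if c>1e-6: print('IK bad at',f,c)
    out=np.array(out);print('travel',np.round(p-p0,4),'twist',np.round(np.degrees(w),1),'|',round(float(np.degrees(np.linalg.norm(w))),1),'minq5',round(out[:,4].min(),2),'q',np.round(out[-1],2))
    return p,R
E
python3 - <<'E'
from kin import *
v=delta(*pose((.45,.05,.25),-3,0,-1))
w=delta(*pickpose(bars[0],back=.08),P0=v)
x=delta(*pickpose(bars[0]),P0=w)
E
```

```text
travel [ 0.0871 -0.2143  0.0812] twist [   0.2    0.4 -101.5] | 101.5 minq5 1.05 q [-0.15  0.16  1.71 -0.    1.27  1.47]
travel [ 0.1748 -0.0926 -0.1469] twist [ 2.4 44.9 -0. ] | 45.0 minq5 1.27 q [-0.21  1.19  0.55 -0.14  2.18  1.38]
travel [-0.0565  0.003  -0.0566] twist [0. 0. 0.] | 0.0 minq5 1.92 q [-0.22  1.09  0.9  -0.13  1.92  1.41]
```

{"api": "send_rows", "payload": {
  "motion": [
    {"twist": [0, 0, -7], "travel": [0.009, -0.021, 0.02], "fingers": 0.41},
    {"twist": [0, 0, -14], "travel": [0.018, -0.043, 0.04], "fingers": 0.41},
    {"twist": [0, 0, -21], "travel": [0.027, -0.064, 0.06], "fingers": 0.41},
    {"twist": [0, 0, -28], "travel": [0.036, -0.086, 0.081], "fingers": 0.41},
    {"twist": [0, 0, -35], "travel": [0.045, -0.107, 0.081], "fingers": 0.41},
    {"twist": [0, 0, -42], "travel": [0.054, -0.128, 0.081], "fingers": 0.41},
    {"twist": [0, 0, -49], "travel": [0.063, -0.15, 0.081], "fingers": 0.41},
    {"twist": [0, 0, -56], "travel": [0.072, -0.171, 0.081], "fingers": 0.41},
    {"twist": [0, 0, -63], "travel": [0.08, -0.19, 0.081], "fingers": 0.41},
    {"twist": [0, 0, -70], "travel": [0.087, -0.214, 0.081], "fingers": 0.41}
  ]
}}

```text
time_s: 17.58
ee_pos: [0.4511, 0.0504, 0.2259]
tool_rot: [-3.047, -0.764, 0.0]
force: [0.9, -0.1, 0.1]
grip_width: 0.0362
grip_force: 0.0
```

```bash
python3 - <<'E'
from kin import *
w=delta(*pickpose(bars[0],back=.08))
E
```

```text
travel [ 0.1737 -0.0929 -0.1418] twist [ -9.9  44.4 -29.5] | 54.3 minq5 1.26 q [-0.21  1.19  0.55 -0.14  2.18  1.38]
```

{"api": "send_rows", "payload": {
  "motion": [
    {"twist": [-1.2, 5.5, -3.7], "travel": [0.03, -0.012, 0], "fingers": 0.41},
    {"twist": [-2.5, 11.1, -7.4], "travel": [0.06, -0.023, 0], "fingers": 0.41},
    {"twist": [-3.7, 16.6, -11.1], "travel": [0.09, -0.035, -0.01], "fingers": 0.41},
    {"twist": [-4.9, 22.2, -14.7], "travel": [0.12, -0.047, -0.03], "fingers": 0.41},
    {"twist": [-6.2, 27.7, -18.4], "travel": [0.15, -0.06, -0.06], "fingers": 0.41},
    {"twist": [-7.4, 33.3, -22.1], "travel": [0.165, -0.075, -0.09], "fingers": 0.41},
    {"twist": [-8.6, 38.8, -25.8], "travel": [0.174, -0.085, -0.12], "fingers": 0.41},
    {"twist": [-9.9, 44.4, -29.5], "travel": [0.174, -0.093, -0.142], "fingers": 0.41},
    {"twist": [-9.9, 44.4, -29.5], "travel": [0.174, -0.093, -0.142], "fingers": 0.41},
    {"twist": [-9.9, 44.4, -29.5], "travel": [0.174, -0.093, -0.142], "fingers": 0.41}
  ]
}}

```text
time_s: 18.42
ee_pos: [0.6236, -0.042, 0.0798]
tool_rot: [-2.877, 0.064, 1.199]
force: [-1.1, -0.3, 2.1]
grip_width: 0.0361
grip_force: 0.0
```

```bash
python3 - <<'E'
from kin import *
s,im=look('w10')
for b in blobs(im,'orange',amin=150): print(rect('wrist',b,.042,s),b.min(0),b.max(0))
delta(*pickpose(bars[0]))
E
```

```text
t 18.4167 pos [623.6 -42.   79.8] x [ 0.703 -0.029 -0.71 ] y [-0.047 -0.999 -0.006] z [-0.709  0.038 -0.704] q [-0.21   1.194  0.554 -0.135  2.173  1.375] F [-1.1 -0.3  2.1] w 36.1 0.0
(array([531.4, -46.7]), array([122.5,  20.4]), -11.7) [250 204] [276 248]
(array([617.4, -43.1]), array([41.5, 21.1]), -1.8) [246 173] [277 202]
(array([606.7,   4.5]), array([72.2, 19.9]), -16.9) [175 172] [208 215]
(array([559.2,  53.8]), array([171.6,  33. ]), -8.6) [105 172] [178 248]
travel [-0.0564  0.002  -0.0573] twist [-0.3  0.2 -0.4] | 0.5 minq5 1.92 q [-0.22  1.09  0.9  -0.13  1.92  1.41]
```

View pics/w10.png

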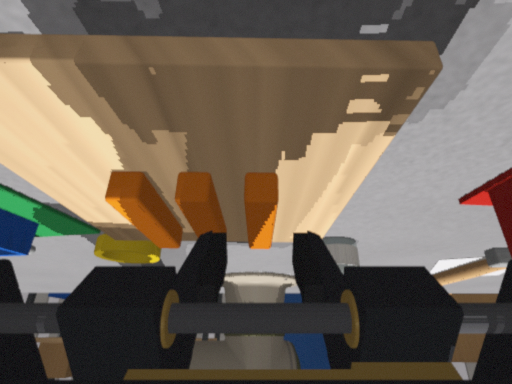

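The wrist view shows the target bar at column 261, centred between the fingers (212 and 312). Its neighbours are to the left at columns 197 and 140.

{"api": "send_rows", "payload": {
  "motion": [
    {"twist": [0, 0, 0], "travel": [-0.02, 0.001, -0.02], "fingers": 0.41},
    {"twist": [0, 0, 0], "travel": [-0.04, 0.001, -0.04], "fingers": 0.41},
    {"twist": [0, 0, 0], "travel": [-0.056, 0.002, -0.056], "fingers": 0.41},
    {"twist": [0, 0, 0], "travel": [-0.056, 0.002, -0.057], "fingers": 0.41},
    {"twist": [0, 0, 0], "travel": [-0.056, 0.002, -0.057], "fingers": 0.1},
    {"twist": [0, 0, 0], "travel": [-0.056, 0.002, -0.057], "fingers": 0.1},
    {"twist": [0, 0, 0], "travel": [-0.056, 0.002, -0.057], "fingers": 0.1},
    {"twist": [0, 0, 0], "travel": [-0.056, 0.002, -0.057], "fingers": 0.1}
  ],
  "grip_force": 40
}}

```text
time_s: 19.13
ee_pos: [0.5705, -0.0399, 0.0313]
tool_rot: [-2.886, 0.066, 1.184]
force: [1.2, 0.5, 10.3]
grip_width: 0.0239
grip_force: 40.0
```

```bash
python3 - <<'E'
from kin import *
look('w11')
C=[(.551,-.267),(.5437,-.323),(.536,-.379)]
s=read_state();p=s['ee_pos'];R=Ro.from_rotvec(s['tool_rot']).as_matrix()
v=(p+[-.03,0,.12],R)
m=delta(*pose((.50,-.18,.30),-6,0,-1),P0=v)
a=delta(*placepose(C[2],-7.5,up=.09),P0=m)
b=delta(*placepose(C[2],-7.5),P0=a)
E
```

```text
t 19.1333 pos [570.5 -39.9  31.3] x [ 0.711 -0.031 -0.702] y [-0.047 -0.999 -0.004] z [-0.701  0.036 -0.712] q [-0.222  1.09   0.898 -0.128  1.922  1.399] F [ 1.2  0.5 10.3] w 23.9 39.991839956492186
travel [-0.0405 -0.1401  0.1297] twist [ -3.6 -44.5  -3.2] | 44.7 minq5 1.44 q [-0.57  0.3   1.4  -0.    1.44  1.11]
travel [ 0.0384 -0.1993 -0.0804] twist [ -5.3 -44.7  -1.4] | 45.0 minq5 0.73 q [-1.01  0.4   1.69  0.95  0.73  0.07]
travel [ 0.    0.   -0.09] twist [0. 0. 0.] | 0.0 minq5 0.63 q [-1.01  0.54  1.76  1.17  0.63 -0.22]
```

{"api": "send_rows", "payload": {
  "motion": [
    {"twist": [0, 0, 0], "travel": [0, 0, 0.03], "fingers": 0.1},
    {"twist": [0, 0, 0], "travel": [-0.01, 0, 0.06], "fingers": 0.1},
    {"twist": [0, 0, 0], "travel": [-0.02, 0, 0.09], "fingers": 0.1},
    {"twist": [-0.5, -6, -0.4], "travel": [-0.03, 0, 0.12], "fingers": 0.1},
    {"twist": [-1, -12, -0.8], "travel": [-0.035, -0.02, 0.15], "fingers": 0.1},
    {"twist": [-1.4, -18, -1.2], "travel": [-0.04, -0.04, 0.18], "fingers": 0.1},
    {"twist": [-1.9, -24, -1.7], "travel": [-0.05, -0.06, 0.21], "fingers": 0.1},
    {"twist": [-2.4, -30, -2.1], "travel": [-0.06, -0.085, 0.24], "fingers": 0.1},
    {"twist": [-2.9, -36, -2.6], "travel": [-0.065, -0.11, 0.25], "fingers": 0.1},
    {"twist": [-3.6, -44.5, -3.2], "travel": [-0.07, -0.14, 0.25], "fingers": 0.1}
  ]
}}

```text
time_s: 20.02
ee_pos: [0.4998, -0.1812, 0.2838]
tool_rot: [3.132, -0.159, -0.023]
force: [1.1, -1.1, -1.1]
grip_width: 0.0239
grip_force: 40.0
```

```bash
cat >> kin.py <<'E'
def standmask(im):
    h=cv2.cvtColor(im,cv2.COLOR_BGR2HSV)
    m=(((h[...,0]<7)|(h[...,0]>174))&(h[...,1]>140)&(h[...,2]>30)).astype(np.uint8); k=np.zeros_like(m);k[170:270,310:435]=1;m&=k
    n,l,s,c=cv2.connectedComponentsWithStats(m);i=1+np.argmax(s[1:,4]);return (l==i).astype(np.uint8)
def standpos(im):
    m=standmask(im);cs,_=cv2.findContours(m,cv2.RETR_EXTERNAL,cv2.CHAIN_APPROX_NONE);b=max(cs,key=cv2.contourArea)[:,0]
    return rect('top',b,0.0),int(m.sum()),b.min(0),b.max(0)
E
python3 - <<'E'
from kin import *
look('w12')
print(standpos(cv2.imread('pics/top0.png')),standpos(cv2.imread('pics/t9.png')))
im=camera('top');cv2.imwrite('pics/t12.png',im);print(standpos(im))
m=delta(*placepose((.536,-.379),-7.5,up=.09,zg=.126))
E
```

```text
t 20.0167 pos [ 499.8 -181.2  283.8] x [ 0.995 -0.101 -0.014] y [-0.101 -0.995  0.006] z [-0.015 -0.004 -1.   ] q [-0.563  0.306  1.389 -0.012  1.456  1.111] F [ 1.1 -1.1 -1.1] w 23.9 39.98905511107296
((array([ 541. , -366.6]), array([252.1, 110.3]), 82.2), 2718, array([337, 191], dtype=int32), array([422, 236], dtype=int32)) ((array([ 541. , -366.6]), array([252.1, 110.3]), 82.2), 2741, array([337, 191], dtype=int32), array([422, 236], dtype=int32))
((array([ 493.8, -360.8]), array([38.5, 15.9]), 80.9), 61, array([372, 227], dtype=int32), array([385, 233], dtype=int32))
travel [ 0.0411 -0.1959 -0.079 ] twist [ -5.3 -45.8  -1.2] | 46.1 minq5 0.74 q [-1.01  0.39  1.69  0.94  0.74  0.07]
```

```bash
cat >> kin.py <<'E'
def scenestand(im):
    bs=blobs(im,'red',(130,100,250,200),40)
    if not bs:return None
    p=np.vstack(bs);return p.min(0),p.max(0),[p[p[:,0].argmin()],p[p[:,1].argmax()],p[p[:,0].argmax()]]
E
python3 - <<'E'
from kin import *
print(scenestand(cv2.imread('pics/scene0.png')))
im=camera('scene');cv2.imwrite('pics/s12.png',im);print(scenestand(im))
E
```

```text
(array([180, 131], dtype=int32), array([227, 178], dtype=int32), [array([180, 152], dtype=int32), array([200, 178], dtype=int32), array([227, 170], dtype=int32)])
(array([180, 130], dtype=int32), array([227, 178], dtype=int32), [array([180, 151], dtype=int32), array([200, 178], dtype=int32), array([227, 171], dtype=int32)])
```

The scene check gives the same stand outline as at the start (columns 180–227, rows 131–178), so the stand has not moved.

{"api": "send_rows", "payload": {
  "motion": [
    {"twist": [-0.6, -5, -0.1], "travel": [0.005, -0.024, 0], "fingers": 0.1},
    {"twist": [-1.1, -10, -0.3], "travel": [0.01, -0.048, 0], "fingers": 0.1},
    {"twist": [-1.7, -15, -0.4], "travel": [0.014, -0.072, -0.005], "fingers": 0.1},
    {"twist": [-2.3, -20, -0.5], "travel": [0.019, -0.096, -0.01], "fingers": 0.1},
    {"twist": [-2.9, -25, -0.6], "travel": [0.024, -0.12, -0.02], "fingers": 0.1},
    {"twist": [-3.5, -30, -0.8], "travel": [0.028, -0.145, -0.03], "fingers": 0.1},
    {"twist": [-4.1, -35, -0.9], "travel": [0.032, -0.17, -0.045], "fingers": 0.1},
    {"twist": [-4.7, -40, -1], "travel": [0.036, -0.185, -0.06], "fingers": 0.1},
    {"twist": [-5.3, -45.8, -1.2], "travel": [0.038, -0.196, -0.072], "fingers": 0.1},
    {"twist": [-5.3, -45.8, -1.2], "travel": [0.038, -0.196, -0.079], "fingers": 0.1}
  ]
}}

```text
time_s: 21.0
ee_pos: [0.5367, -0.3766, 0.1969]
tool_rot: [2.859, -0.18, 1.172]
force: [0.9, -0.2, -0.6]
grip_width: 0.0238
grip_force: 40.0
```

```bash
python3 - <<'E'
from kin import *
look('w13')
im=camera('scene');print(scenestand(im))
cv2.imwrite('pics/s13.png',np.hstack([cv2.resize(im[80:200,140:260],(384,384),interpolation=cv2.INTER_CUBIC),cv2.resize(camera('wrist'),(416,384))]))
s=read_state();p0,R0=s['ee_pos'],Ro.from_rotvec(s['tool_rot']).as_matrix()
p,R=placepose((.536,-.379),-7.5,up=.09,zg=.126)
d=np.array([np.cos(np.radians(-7.5)),np.sin(np.radians(-7.5)),0]);p=p-.0037*d
print('err mm',np.round((p-p0)*1000,1),np.degrees(Ro.from_matrix(R@R0.T).as_rotvec()).round(1))
E
```

```text
t 21.0 pos [ 536.7 -376.6  196.9] x [ 0.707 -0.09   0.702] y [-0.125 -0.992 -0.001] z [ 0.697 -0.086 -0.712] q [-1.004  0.398  1.696  0.942  0.733  0.065] F [ 0.9 -0.2 -0.6] w 23.8 39.987379582598805
(array([180, 131], dtype=int32), array([227, 178], dtype=int32), [array([180, 151], dtype=int32), array([200, 178], dtype=int32), array([227, 171], dtype=int32)])
err mm [-2.6 -3.4  3.8] [-0.1 -0.6 -0.5]
```

View pics/s13.png

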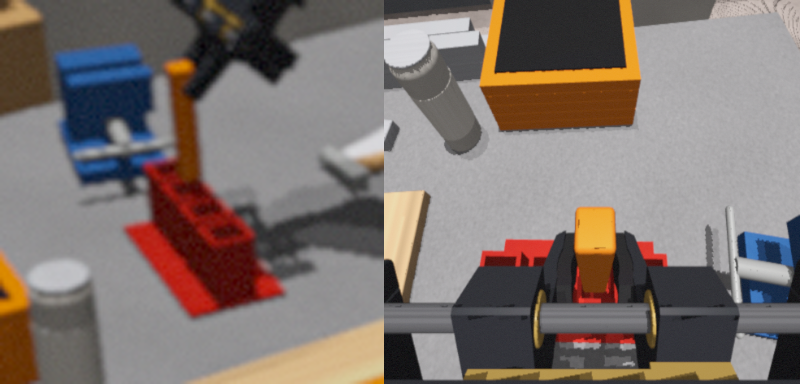

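The scene view shows the bar held upright over the second cup from the far end. The wrist view shows it centred between the fingers.

```bash
python3 - <<'E'
from kin import *
for i in range(4):
    s=read_state();print(np.round(s['ee_pos']*1000,1),np.round(s['joint_velocities'],3)); im=camera('scene')
p,R=placepose((.536,-.379),-7.5,up=.09,zg=.126)
print(np.round(p*1000,1), np.round(fk(s['qpos'])[0]*1000,1))
m=camera_model('scene')
b=max(blobs(im,'orange',(150,60,260,190),20),key=len)
print(b.min(0),b.max(0),b[b[:,1]>b[:,1].max()-3].mean(0))
y=np.radians(-7.5);
for z in(.10,.23):
    X=m['R']@np.array([.536,-.379,z])+m['t'];print(z,m['fx']*X[0]/X[2]+m['cx'],m['fy']*X[1]/X[2]+m['cy'])
E
```

```text
[ 537.4 -375.4  198.8] [ 0.012 -0.031 -0.021 -0.013 -0.001  0.017]
[ 537.6 -375.5  199.7] [ 0.002 -0.017 -0.003  0.003 -0.005 -0.004]
[ 537.6 -375.5  200.1] [ 0.    -0.009  0.007  0.007 -0.008 -0.008]
[ 537.5 -375.5  200.2] [-0.005 -0.004  0.012  0.007 -0.006 -0.009]
[ 538.4 -379.3  202.6] [ 538.  -375.2  200.1]
[191  97] [199 102] [195.11111111 101.        ]
0.1 199.23314859976048 132.4270590734543
0.23 196.40625249926717 97.48560720071856
```

{"api": "send_rows", "payload": {
  "motion": [
    {"twist": [0, 0, 0], "travel": [-0.002, -0.003, 0], "fingers": 0.1},
    {"twist": [0, 0, 0], "travel": [-0.002, -0.003, -0.01], "fingers": 0.1},
    {"twist": [0, 0, 0], "travel": [-0.002, -0.003, -0.02], "fingers": 0.1},
    {"twist": [0, 0, 0], "travel": [-0.002, -0.003, -0.035], "fingers": 0.1},
    {"twist": [0, 0, 0], "travel": [-0.002, -0.003, -0.05], "fingers": 0.1}
  ]
}}

```text
time_s: 21.77
ee_pos: [0.5346, -0.3792, 0.149]
tool_rot: [2.858, -0.177, 1.168]
force: [0.1, -1.1, -0.5]
grip_width: 0.0233
grip_force: 40.0
```

{"api": "send_rows", "payload": {
  "motion": [
    {"twist": [0, 0, 0], "travel": [0, 0, -0.012], "fingers": 0.1},
    {"twist": [0, 0, 0], "travel": [0, 0, -0.024], "fingers": 0.1},
    {"twist": [0, 0, 0], "travel": [0, 0, -0.034], "fingers": 0.1},
    {"twist": [0, 0, 0], "travel": [0, 0, -0.034], "fingers": 0.1},
    {"twist": [0, 0, 0], "travel": [0, 0, -0.034], "fingers": 0.1}
  ]
}}

```text
time_s: 22.18
ee_pos: [0.5345, -0.379, 0.1149]
tool_rot: [2.86, -0.179, 1.167]
force: [0.4, -1.0, -0.3]
grip_width: 0.0234
grip_force: 40.0
```

{"api": "send_rows", "payload": {
  "motion": [
    {"twist": [0, 0, 0], "travel": [0, 0, -0.002], "fingers": 0.1},
    {"twist": [0, 0, 0], "travel": [0, 0, -0.002], "fingers": 0.42},
    {"twist": [0, 0, 0], "travel": [0, 0, -0.002], "fingers": 0.42},
    {"twist": [0, 0, 0], "travel": [0, 0, -0.002], "fingers": 0.42},
    {"twist": [0, 0, 0], "travel": [-0.014, 0.002, 0.014], "fingers": 0.42},
    {"twist": [0, 0, 0], "travel": [-0.035, 0.005, 0.035], "fingers": 0.42},
    {"twist": [0, 0, 0], "travel": [-0.06, 0.007, 0.06], "fingers": 0.42},
    {"twist": [0, 0, 0], "travel": [-0.08, 0.01, 0.085], "fingers": 0.42}
  ]
}}

```text
time_s: 22.85
ee_pos: [0.453, -0.3685, 0.2004]
tool_rot: [2.86, -0.179, 1.166]
force: [-0.3, -0.9, 0.6]
grip_width: 0.0369
grip_force: 0.0
```

```bash
python3 - <<'E'
from kin import *
look('w14')
im=camera('scene');print(scenestand(im)); cv2.imwrite('pics/s14.png',im)
m=camera_model('scene')
for b in blobs(im,'orange',(150,100,260,190),10): print(b.min(0),b.max(0))
for z in(.08,.139):
    X=m['R']@np.array([.5373,-.3788,z])+m['t'];print(z,m['fx']*X[0]/X[2]+m['cx'],m['fy']*X[1]/X[2]+m['cy'])
v=delta(*pose((.48,-.12,.27),-5,0,-1))
w=delta(*pickpose(bars[1],back=.08,zg=.0445),P0=v)
delta(*pickpose(bars[1],zg=.0445),P0=w)
E
```

```text
t 22.85 pos [ 453.  -368.5  200.4] x [ 0.709 -0.089  0.699] y [-0.125 -0.992  0.   ] z [ 0.694 -0.088 -0.715] q [-1.153  0.27   1.869  0.972  0.81  -0.09 ] F [-0.3 -0.9  0.6] w 36.9 0.0
(array([180, 131], dtype=int32), array([227, 178], dtype=int32), [array([180, 151], dtype=int32), array([200, 178], dtype=int32), array([227, 171], dtype=int32)])
[195 123] [201 126]
0.08 199.34970239669804 137.64734794277518
0.139 198.10881726137046 122.38655455494259
travel [0.0268 0.2502 0.0474] twist [ 5.1 44.3  2. ] | 44.6 minq5 0.8 q [-0.48  0.24  1.57  0.    1.34  1.17]
travel [ 0.1482  0.1254 -0.1634] twist [ 3.1 44.9  1.9] | 45.0 minq5 1.34 q [-0.15  1.19  0.53 -0.09  2.2   1.45]
travel [-0.0565  0.003  -0.0566] twist [0. 0. 0.] | 0.0 minq5 1.94 q [-0.16  1.09  0.89 -0.08  1.94  1.47]
```

Bar 1 stands in its cup, with its top seen at (198,124) against a predicted (198,122). On to the next.

{"api": "send_rows", "payload": {
  "motion": [
    {"twist": [0.6, 5, 0.2], "travel": [0.003, 0.02, 0.02], "fingers": 0.41},
    {"twist": [1.1, 10, 0.4], "travel": [0.005, 0.05, 0.035], "fingers": 0.41},
    {"twist": [1.7, 15, 0.7], "travel": [0.008, 0.08, 0.045], "fingers": 0.41},
    {"twist": [2.3, 20, 0.9], "travel": [0.011, 0.11, 0.047], "fingers": 0.41},
    {"twist": [2.9, 25, 1.1], "travel": [0.014, 0.14, 0.047], "fingers": 0.41},
    {"twist": [3.5, 30, 1.4], "travel": [0.017, 0.17, 0.047], "fingers": 0.41},
    {"twist": [4, 35, 1.6], "travel": [0.02, 0.2, 0.047], "fingers": 0.41},
    {"twist": [4.6, 40, 1.8], "travel": [0.023, 0.225, 0.047], "fingers": 0.41},
    {"twist": [5.1, 44.3, 2], "travel": [0.027, 0.25, 0.047], "fingers": 0.41}
  ]
}}

```text
time_s: 23.7
ee_pos: [0.4818, -0.1171, 0.2467]
tool_rot: [-3.134, 0.14, 0.01]
force: [1.1, -0.5, -0.1]
grip_width: 0.0365
grip_force: 0.0
```

{"api": "send_rows", "payload": {
  "motion": [
    {"twist": [0.4, 5.6, 0.2], "travel": [0.025, 0.016, 0], "fingers": 0.41},
    {"twist": [0.8, 11.2, 0.5], "travel": [0.05, 0.031, 0], "fingers": 0.41},
    {"twist": [1.2, 16.8, 0.7], "travel": [0.075, 0.047, -0.01], "fingers": 0.41},
    {"twist": [1.6, 22.4, 0.9], "travel": [0.1, 0.063, -0.03], "fingers": 0.41},
    {"twist": [2, 28, 1.2], "travel": [0.12, 0.08, -0.06], "fingers": 0.41},
    {"twist": [2.4, 33.6, 1.4], "travel": [0.138, 0.095, -0.09], "fingers": 0.41},
    {"twist": [2.8, 39.2, 1.7], "travel": [0.148, 0.11, -0.125], "fingers": 0.41},
    {"twist": [3.1, 44.9, 1.9], "travel": [0.148, 0.125, -0.155], "fingers": 0.41},
    {"twist": [3.1, 44.9, 1.9], "travel": [0.148, 0.125, -0.163], "fingers": 0.41},
    {"twist": [3.1, 44.9, 1.9], "travel": [0.148, 0.125, -0.163], "fingers": 0.41}
  ]
}}

```text
time_s: 24.53
ee_pos: [0.6281, 0.007, 0.0777]
tool_rot: [-2.873, 0.079, 1.208]
force: [-0.3, -1.1, 0.8]
grip_width: 0.0364
grip_force: 0.0
```

```bash
python3 - <<'E'
from kin import *
s,im=look('w15')
for b in blobs(im,'orange',(90,160,340,260),150): print(b.min(0),b.max(0))
delta(*pickpose(bars[1],zg=.0445))
E
```

```text
t 24.5333 pos [628.1   7.   77.7] x [ 0.699 -0.038 -0.715] y [-0.056 -0.998 -0.002] z [-0.713  0.041 -0.7  ] q [-0.149  1.212  0.525 -0.08   2.197  1.457] F [-0.3 -1.1  0.8] w 36.4 0.0
[247 177] [279 205]
[177 176] [210 236]
travel [-0.0576  0.0024 -0.0522] twist [-0.1 -0.1  0.3] | 0.3 minq5 1.94 q [-0.16  1.09  0.89 -0.08  1.94  1.47]
```

{"api": "send_rows", "payload": {
  "motion": [
    {"twist": [0, 0, 0], "travel": [-0.02, 0.001, -0.018], "fingers": 0.41},
    {"twist": [0, 0, 0], "travel": [-0.04, 0.001, -0.036], "fingers": 0.41},
    {"twist": [0, 0, 0], "travel": [-0.057, 0.002, -0.052], "fingers": 0.41},
    {"twist": [0, 0, 0], "travel": [-0.057, 0.002, -0.052], "fingers": 0.41},
    {"twist": [0, 0, 0], "travel": [-0.057, 0.002, -0.052], "fingers": 0.1},
    {"twist": [0, 0, 0], "travel": [-0.057, 0.002, -0.052], "fingers": 0.1},
    {"twist": [0, 0, 0], "travel": [-0.057, 0.002, -0.052], "fingers": 0.1},
    {"twist": [0, 0, 0], "travel": [-0.057, 0.002, -0.052], "fingers": 0.1}
  ],
  "grip_force": 40
}}

```text
time_s: 25.25
ee_pos: [0.5746, 0.0072, 0.0355]
tool_rot: [-2.883, 0.084, 1.189]
force: [2.2, -2.0, 11.6]
grip_width: 0.0234
grip_force: 40.0
```

```bash
python3 - <<'E'
from kin import *
look('w16')
s=read_state();p=s['ee_pos'];R=Ro.from_rotvec(s['tool_rot']).as_matrix()
m=delta(*pose((.50,-.16,.30),-6,0,-1),P0=(p+[-.03,0,.12],R))
E
```

```text
t 25.25 pos [574.6   7.2  35.5] x [ 0.708 -0.042 -0.705] y [-0.058 -0.998  0.001] z [-0.704  0.041 -0.709] q [-0.16   1.092  0.882 -0.077  1.946  1.471] F [ 2.2 -2.  11.6] w 23.4 40.00117990595754
travel [-0.0446 -0.1672  0.1256] twist [ -3.6 -44.7  -2.5] | 44.9 minq5 1.43 q [-0.53  0.29  1.42 -0.    1.43  1.14]
```

{"api": "send_rows", "payload": {
  "motion": [
    {"twist": [0, 0, 0], "travel": [0, 0, 0.03], "fingers": 0.1},
    {"twist": [0, 0, 0], "travel": [-0.01, 0, 0.06], "fingers": 0.1},
    {"twist": [0, 0, 0], "travel": [-0.02, 0, 0.09], "fingers": 0.1},
    {"twist": [-0.5, -6, -0.4], "travel": [-0.03, 0, 0.12], "fingers": 0.1},
    {"twist": [-1, -12, -0.7], "travel": [-0.035, -0.025, 0.15], "fingers": 0.1},
    {"twist": [-1.4, -18, -1], "travel": [-0.04, -0.05, 0.18], "fingers": 0.1},
    {"twist": [-1.9, -24, -1.3], "travel": [-0.05, -0.08, 0.21], "fingers": 0.1},
    {"twist": [-2.4, -30, -1.7], "travel": [-0.06, -0.11, 0.24], "fingers": 0.1},
    {"twist": [-2.9, -37, -2], "travel": [-0.067, -0.14, 0.246], "fingers": 0.1},
    {"twist": [-3.6, -44.5, -2.5], "travel": [-0.074, -0.167, 0.246], "fingers": 0.1}
  ]
}}

```text
time_s: 26.13
ee_pos: [0.4994, -0.1617, 0.2836]
tool_rot: [3.131, -0.162, -0.001]
force: [1.0, 0.1, -1.8]
grip_width: 0.023
grip_force: 40.0
```

```bash
cat >> kin.py <<'E'
def stdbar(k,yaw,u,n,up,clr=.002):
    y=np.radians(yaw);return pose((k[0]-n*np.cos(y),k[1]-n*np.sin(y),.074+u+clr+up),yaw,45,-1)
E
python3 - <<'E'
from kin import *
s,w=look('w17'); im=camera('scene');print(scenestand(im)); cv2.imwrite('pics/s17.png',im)
delta(*stdbar((.5447,-.323),-7.6,.051,.019,.09))
E
```

```text
t 26.1333 pos [ 499.4 -161.7  283.6] x [ 0.995 -0.103 -0.   ] y [-0.103 -0.995  0.006] z [-0.001 -0.006 -1.   ] q [-0.534  0.284  1.42  -0.006  1.436  1.141] F [ 1.   0.1 -1.8] w 23.0 39.998600043472834
(array([180, 131], dtype=int32), array([227, 178], dtype=int32), [array([180, 151], dtype=int32), array([200, 178], dtype=int32), array([227, 171], dtype=int32)])
travel [ 0.0423 -0.1598 -0.0778] twist [ -5.3 -45.1  -1.3] | 45.4 minq5 0.67 q [-0.94  0.32  1.8   0.97  0.67  0.09]
```

{"api": "send_rows", "payload": {
  "motion": [
    {"twist": [-0.6, -5, -0.1], "travel": [0.005, -0.018, 0], "fingers": 0.1},
    {"twist": [-1.1, -10, -0.3], "travel": [0.01, -0.036, 0], "fingers": 0.1},
    {"twist": [-1.7, -15, -0.4], "travel": [0.014, -0.055, -0.005], "fingers": 0.1},
    {"twist": [-2.3, -20, -0.5], "travel": [0.019, -0.074, -0.01], "fingers": 0.1},
    {"twist": [-2.9, -25, -0.6], "travel": [0.024, -0.094, -0.02], "fingers": 0.1},
    {"twist": [-3.5, -30, -0.8], "travel": [0.028, -0.114, -0.03], "fingers": 0.1},
    {"twist": [-4.1, -35, -0.9], "travel": [0.033, -0.134, -0.045], "fingers": 0.1},
    {"twist": [-4.7, -40, -1.1], "travel": [0.038, -0.15, -0.06], "fingers": 0.1},
    {"twist": [-5.3, -45.1, -1.3], "travel": [0.042, -0.16, -0.072], "fingers": 0.1},
    {"twist": [-5.3, -45.1, -1.3], "travel": [0.042, -0.16, -0.078], "fingers": 0.1}
  ]
}}

```text
time_s: 27.07
ee_pos: [0.5405, -0.3205, 0.1991]
tool_rot: [2.855, -0.182, 1.173]
force: [-0.5, 1.0, -0.4]
grip_width: 0.0235
grip_force: 40.0
```

```bash
python3 - <<'E'
from kin import *
for i in range(3): im=camera('scene')
look('w18');print(scenestand(im))
c=cv2.resize(im[80:200,140:260],(384,384),interpolation=cv2.INTER_CUBIC);cv2.imwrite('pics/s18.png',c)
delta(*stdbar((.5447,-.323),-7.6,.051,.019,.09))
delta(*stdbar((.5447,-.323),-7.6,.051,.019,0))
E
```

```text
t 27.2167 pos [ 541.1 -319.2  200.5] x [ 0.708 -0.088  0.701] y [-0.125 -0.992  0.002] z [ 0.695 -0.089 -0.713] q [-0.926  0.324  1.793  0.956  0.663  0.096] F [-0.6 -0.2 -0.8] w 23.4 39.997321784030646
(array([180, 131], dtype=int32), array([227, 178], dtype=int32), [array([180, 151], dtype=int32), array([200, 178], dtype=int32), array([227, 171], dtype=int32)])
travel [-0.0021 -0.0032  0.0023] twist [ 0.1 -0.5 -0.4] | 0.6 minq5 0.66 q [-0.94  0.32  1.8   0.97  0.67  0.09]
travel [-0.0021 -0.0032 -0.0877] twist [ 0.1 -0.5 -0.4] | 0.6 minq5 0.57 q [-0.94  0.47  1.87  1.25  0.57 -0.26]
```

View pics/s18.png

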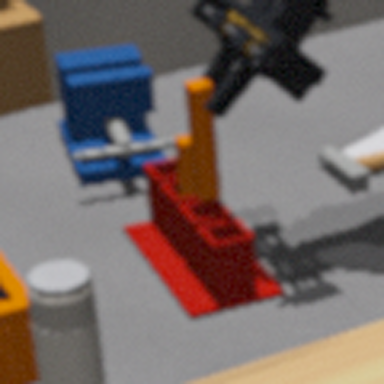

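The view shows the second bar upright above the third cup, with the first bar standing behind it. That was my fifteenth picture, one over the limit of 14, so from here I'll check by numbers only.

{"api": "send_rows", "payload": {
  "motion": [
    {"twist": [0, 0, 0], "travel": [-0.002, -0.003, 0], "fingers": 0.1},
    {"twist": [0, 0, 0], "travel": [-0.002, -0.003, -0.01], "fingers": 0.1},
    {"twist": [0, 0, 0], "travel": [-0.002, -0.003, -0.02], "fingers": 0.1},
    {"twist": [0, 0, 0], "travel": [-0.002, -0.003, -0.035], "fingers": 0.1},
    {"twist": [0, 0, 0], "travel": [-0.002, -0.003, -0.05], "fingers": 0.1}
  ]
}}

```text
time_s: 27.68
ee_pos: [0.5391, -0.3222, 0.1508]
tool_rot: [2.855, -0.177, 1.17]
force: [0.8, 0.8, -1.2]
grip_width: 0.0235
grip_force: 40.0
```

{"api": "send_rows", "payload": {
  "motion": [
    {"twist": [0, 0, 0], "travel": [0, 0, -0.012], "fingers": 0.1},
    {"twist": [0, 0, 0], "travel": [0, 0, -0.024], "fingers": 0.1},
    {"twist": [0, 0, 0], "travel": [0, 0, -0.034], "fingers": 0.1},
    {"twist": [0, 0, 0], "travel": [0, 0, -0.037], "fingers": 0.1},
    {"twist": [0, 0, 0], "travel": [0, 0, -0.037], "fingers": 0.1}
  ]
}}

```text
time_s: 28.1
ee_pos: [0.5387, -0.3219, 0.113]
tool_rot: [2.857, -0.18, 1.169]
force: [-0.6, -1.6, -0.2]
grip_width: 0.023
grip_force: 40.0
```

{"api": "send_rows", "payload": {
  "motion": [
    {"twist": [0, 0, 0], "travel": [0, 0, -0.001], "fingers": 0.42},
    {"twist": [0, 0, 0], "travel": [0, 0, -0.001], "fingers": 0.42},
    {"twist": [0, 0, 0], "travel": [0, 0, -0.001], "fingers": 0.42},
    {"twist": [0, 0, 0], "travel": [-0.014, 0.002, 0.014], "fingers": 0.42},
    {"twist": [0, 0, 0], "travel": [-0.035, 0.005, 0.035], "fingers": 0.42},
    {"twist": [0, 0, 0], "travel": [-0.06, 0.007, 0.06], "fingers": 0.42},
    {"twist": [0, 0, 0], "travel": [-0.08, 0.01, 0.085], "fingers": 0.42}
  ]
}}

```text
time_s: 28.68
ee_pos: [0.457, -0.3115, 0.1985]
tool_rot: [2.858, -0.181, 1.167]
force: [0.5, 0.1, 0.0]
grip_width: 0.0371
grip_force: 0.0
```

```bash
python3 - <<'E'
from kin import *
look('w19')
im=camera('scene');print(scenestand(im))
m=camera_model('scene')
for b in blobs(im,'orange',(150,100,260,190),5): print(b.min(0),b.max(0))
for k in((.5373,-.3788),(.5447,-.323)):
    X=m['R']@np.array([*k,.139])+m['t'];print(m['fx']*X[0]/X[2]+m['cx'],m['fy']*X[1]/X[2]+m['cy'])
v=delta(*pose((.48,-.08,.27),-5,0,-1))
w=delta(*pickpose(bars[2],back=.08,zg=.0445),P0=v)
E
```

```text
t 28.6833 pos [ 457.  -311.5  198.5] x [ 0.709 -0.09   0.7  ] y [-0.127 -0.992  0.001] z [ 0.694 -0.09  -0.714] q [-1.083  0.19   1.981  1.007  0.742 -0.083] F [0.5 0.1 0. ] w 37.1 0.0
(array([180, 131], dtype=int32), array([227, 178], dtype=int32), [array([180, 151], dtype=int32), array([200, 178], dtype=int32), array([227, 171], dtype=int32)])
[199 128] [206 132]
[195 122] [201 126]
198.10881726137046 122.38655455494259
204.11617731882515 128.745740991822
travel [0.0227 0.233  0.0493] twist [ 5.2 44.4  2.1] | 44.8 minq5 0.74 q [-0.41  0.22  1.59  0.    1.33  1.25]
travel [ 0.1509  0.1332 -0.1634] twist [ 3.1 44.9  1.9] | 45.0 minq5 1.33 q [-0.09  1.21  0.5  -0.03  2.22  1.52]
```

Both bar tops appear where predicted. Now the third bar.

{"api": "send_rows", "payload": {
  "motion": [
    {"twist": [0.6, 5, 0.2], "travel": [0.003, 0.02, 0.02], "fingers": 0.41},
    {"twist": [1.1, 10, 0.4], "travel": [0.005, 0.045, 0.035], "fingers": 0.41},
    {"twist": [1.7, 15, 0.7], "travel": [0.008, 0.075, 0.045], "fingers": 0.41},
    {"twist": [2.3, 20, 0.9], "travel": [0.01, 0.1, 0.049], "fingers": 0.41},
    {"twist": [2.9, 25, 1.1], "travel": [0.013, 0.13, 0.049], "fingers": 0.41},
    {"twist": [3.5, 30, 1.4], "travel": [0.015, 0.16, 0.049], "fingers": 0.41},
    {"twist": [4, 35, 1.6], "travel": [0.018, 0.19, 0.049], "fingers": 0.41},
    {"twist": [4.6, 40, 1.8], "travel": [0.02, 0.21, 0.049], "fingers": 0.41},
    {"twist": [5.2, 44.4, 2.1], "travel": [0.023, 0.233, 0.049], "fingers": 0.41}
  ]
}}

```text
time_s: 29.53
ee_pos: [0.4818, -0.0771, 0.2468]
tool_rot: [-3.134, 0.138, 0.011]
force: [-0.4, -0.6, 0.1]
grip_width: 0.0359
grip_force: 0.0
```

{"api": "send_rows", "payload": {
  "motion": [
    {"twist": [0.4, 5.6, 0.2], "travel": [0.025, 0.017, 0], "fingers": 0.41},
    {"twist": [0.8, 11.2, 0.5], "travel": [0.05, 0.033, 0], "fingers": 0.41},
    {"twist": [1.2, 16.8, 0.7], "travel": [0.075, 0.05, -0.01], "fingers": 0.41},
    {"twist": [1.6, 22.4, 0.9], "travel": [0.1, 0.067, -0.03], "fingers": 0.41},
    {"twist": [2, 28, 1.2], "travel": [0.12, 0.085, -0.06], "fingers": 0.41},
    {"twist": [2.4, 33.6, 1.4], "travel": [0.14, 0.102, -0.09], "fingers": 0.41},
    {"twist": [2.8, 39.2, 1.7], "travel": [0.151, 0.118, -0.125], "fingers": 0.41},
    {"twist": [3.1, 44.9, 1.9], "travel": [0.151, 0.133, -0.155], "fingers": 0.41},
    {"twist": [3.1, 44.9, 1.9], "travel": [0.151, 0.133, -0.163], "fingers": 0.41},
    {"twist": [3.1, 44.9, 1.9], "travel": [0.151, 0.133, -0.163], "fingers": 0.41}
  ]
}}

```text
time_s: 30.37
ee_pos: [0.6309, 0.0551, 0.0768]
tool_rot: [-2.872, 0.079, 1.212]
force: [-0.4, -0.0, 1.0]
grip_width: 0.0358
grip_force: 0.0
```

```bash
python3 - <<'E'
from kin import *
s,im=look('w20')
for b in blobs(im,'orange',(90,160,340,260),150): print(b.min(0),b.max(0))
delta(*pickpose(bars[2],zg=.0445))
E
```

```text
t 30.3667 pos [630.9  55.1  76.8] x [ 0.697 -0.038 -0.716] y [-0.056 -0.998 -0.002] z [-0.715  0.041 -0.698] q [-0.089  1.231  0.49  -0.028  2.219  1.53 ] F [-0.4 -0.   1. ] w 35.8 0.0
[248 178] [278 206]
travel [-0.0579  0.002  -0.0518] twist [-0.1 -0.2  0.3] | 0.4 minq5 1.95 q [-0.09  1.1   0.87 -0.03  1.95  1.53]
```

{"api": "send_rows", "payload": {
  "motion": [
    {"twist": [0, 0, 0], "travel": [-0.02, 0.001, -0.018], "fingers": 0.41},
    {"twist": [0, 0, 0], "travel": [-0.04, 0.001, -0.036], "fingers": 0.41},
    {"twist": [0, 0, 0], "travel": [-0.058, 0.002, -0.052], "fingers": 0.41},
    {"twist": [0, 0, 0], "travel": [-0.058, 0.002, -0.053], "fingers": 0.41},
    {"twist": [0, 0, 0], "travel": [-0.058, 0.002, -0.053], "fingers": 0.1},
    {"twist": [0, 0, 0], "travel": [-0.058, 0.002, -0.053], "fingers": 0.1},
    {"twist": [0, 0, 0], "travel": [-0.058, 0.002, -0.053], "fingers": 0.1},
    {"twist": [0, 0, 0], "travel": [-0.058, 0.002, -0.053], "fingers": 0.1}
  ],
  "grip_force": 40
}}

```text
time_s: 31.08
ee_pos: [0.5767, 0.0554, 0.0346]
tool_rot: [-2.882, 0.084, 1.189]
force: [2.1, -1.0, 12.0]
grip_width: 0.0239
grip_force: 40.0
```

```bash
python3 - <<'E'
from kin import *
look('w21')
s=read_state();p=s['ee_pos'];R=Ro.from_rotvec(s['tool_rot']).as_matrix()
g=p-.019*R[:,2];print('u,n',g[:2]-bars[2],g[2]-.03)
m=delta(*pose((.50,-.12,.30),-6,0,-1),P0=(p+[-.03,0,.12],R))
E
```

```text
t 31.0833 pos [576.7  55.4  34.6] x [ 0.708 -0.041 -0.705] y [-0.058 -0.998 -0.001] z [-0.704  0.041 -0.709] q [-0.095  1.102  0.864 -0.028  1.957  1.534] F [ 2.1 -1.  12. ] w 23.9 40.00013285083696
u,n [ 0.05015343 -0.00339767] 0.018122489766368828
travel [-0.0467 -0.1754  0.1264] twist [ -3.7 -44.7  -2.5] | 44.9 minq5 1.42 q [-0.46  0.26  1.46 -0.    1.42  1.21]
```

{"api": "send_rows", "payload": {
  "motion": [
    {"twist": [0, 0, 0], "travel": [0, 0, 0.03], "fingers": 0.1},
    {"twist": [0, 0, 0], "travel": [-0.01, 0, 0.06], "fingers": 0.1},
    {"twist": [0, 0, 0], "travel": [-0.02, 0, 0.09], "fingers": 0.1},
    {"twist": [-0.5, -6, -0.4], "travel": [-0.03, 0, 0.12], "fingers": 0.1},
    {"twist": [-1, -12, -0.7], "travel": [-0.035, -0.025, 0.15], "fingers": 0.1},
    {"twist": [-1.4, -18, -1], "travel": [-0.04, -0.05, 0.18], "fingers": 0.1},
    {"twist": [-1.9, -24, -1.3], "travel": [-0.05, -0.08, 0.21], "fingers": 0.1},
    {"twist": [-2.4, -30, -1.7], "travel": [-0.06, -0.11, 0.24], "fingers": 0.1},
    {"twist": [-2.9, -37, -2], "travel": [-0.068, -0.14, 0.246], "fingers": 0.1},
    {"twist": [-3.7, -44.6, -2.5], "travel": [-0.077, -0.175, 0.246], "fingers": 0.1}
  ]
}}

```text
time_s: 31.97
ee_pos: [0.4986, -0.1209, 0.2827]
tool_rot: [3.131, -0.16, -0.001]
force: [0.8, -0.4, -0.7]
grip_width: 0.0238
grip_force: 40.0
```

```bash
python3 - <<'E'
from kin import *
look('w22'); im=camera('scene');print(scenestand(im))
for b in blobs(im,'orange',(150,100,260,190),5): print(b.min(0),b.max(0))
delta(*stdbar((.552,-.2675),-7.6,.0505,.018,.09))
E
```

```text
t 31.9667 pos [ 498.6 -120.9  282.7] x [ 0.995 -0.102 -0.   ] y [-0.102 -0.995  0.006] z [-0.001 -0.006 -1.   ] q [-0.464  0.257  1.457 -0.006  1.426  1.21 ] F [ 0.8 -0.4 -0.7] w 23.8 40.000247752759606
(array([180, 131], dtype=int32), array([227, 178], dtype=int32), [array([180, 151], dtype=int32), array([200, 178], dtype=int32), array([227, 171], dtype=int32)])
[199 128] [207 132]
[195 122] [201 126]
travel [ 0.0518 -0.1437 -0.0773] twist [ -5.2 -45.1  -1.2] | 45.4 minq5 0.59 q [-0.84  0.27  1.87  0.98  0.59  0.13]
```

{"api": "send_rows", "payload": {
  "motion": [
    {"twist": [-0.6, -5, -0.1], "travel": [0.006, -0.016, 0], "fingers": 0.1},
    {"twist": [-1.1, -10, -0.3], "travel": [0.012, -0.032, 0], "fingers": 0.1},
    {"twist": [-1.7, -15, -0.4], "travel": [0.017, -0.05, -0.005], "fingers": 0.1},
    {"twist": [-2.3, -20, -0.5], "travel": [0.023, -0.067, -0.01], "fingers": 0.1},
    {"twist": [-2.9, -25, -0.6], "travel": [0.029, -0.085, -0.02], "fingers": 0.1},
    {"twist": [-3.5, -30, -0.8], "travel": [0.035, -0.103, -0.03], "fingers": 0.1},
    {"twist": [-4.1, -35, -0.9], "travel": [0.041, -0.12, -0.045], "fingers": 0.1},
    {"twist": [-4.7, -40, -1.1], "travel": [0.047, -0.135, -0.06], "fingers": 0.1},
    {"twist": [-5.2, -45.1, -1.2], "travel": [0.052, -0.144, -0.072], "fingers": 0.1},
    {"twist": [-5.2, -45.1, -1.2], "travel": [0.052, -0.144, -0.077], "fingers": 0.1}
  ]
}}

```text
time_s: 32.9
ee_pos: [0.55, -0.2645, 0.2003]
tool_rot: [2.854, -0.179, 1.174]
force: [0.2, 0.5, -0.0]
grip_width: 0.0236
grip_force: 40.0
```

```bash
python3 - <<'E'
from kin import *
for i in range(3): im=camera('scene')
look('w23');print(scenestand(im))
delta(*stdbar((.552,-.2675),-7.6,.0505,.018,0))
E
```

```text
t 33.05 pos [ 550.  -263.3  200.7] x [ 0.708 -0.088  0.7  ] y [-0.124 -0.992  0.001] z [ 0.695 -0.088 -0.714] q [-0.831  0.274  1.864  0.963  0.586  0.148] F [-0.3 -1.2 -0.4] w 23.7 39.99889682047069
(array([180, 131], dtype=int32), array([227, 178], dtype=int32), [array([180, 151], dtype=int32), array([200, 178], dtype=int32), array([227, 171], dtype=int32)])
travel [-0.0028 -0.0037 -0.0883] twist [ 0.1 -0.5 -0.5] | 0.7 minq5 0.49 q [-0.84  0.43  1.94  1.34  0.49 -0.29]
```

{"api": "send_rows", "payload": {
  "motion": [
    {"twist": [0, 0, 0], "travel": [-0.003, -0.003, 0], "fingers": 0.1},
    {"twist": [0, 0, 0], "travel": [-0.003, -0.003, -0.01], "fingers": 0.1},
    {"twist": [0, 0, 0], "travel": [-0.003, -0.003, -0.02], "fingers": 0.1},
    {"twist": [0, 0, 0], "travel": [-0.003, -0.003, -0.035], "fingers": 0.1},
    {"twist": [0, 0, 0], "travel": [-0.003, -0.003, -0.05], "fingers": 0.1}
  ]
}}

```text
time_s: 33.52
ee_pos: [0.5471, -0.2662, 0.1509]
tool_rot: [2.856, -0.176, 1.17]
force: [0.4, 0.5, -0.7]
grip_width: 0.0238
grip_force: 40.0
```

{"api": "send_rows", "payload": {
  "motion": [
    {"twist": [0, 0, 0], "travel": [0, 0, -0.012], "fingers": 0.1},
    {"twist": [0, 0, 0], "travel": [0, 0, -0.024], "fingers": 0.1},
    {"twist": [0, 0, 0], "travel": [0, 0, -0.034], "fingers": 0.1},
    {"twist": [0, 0, 0], "travel": [0, 0, -0.038], "fingers": 0.1},
    {"twist": [0, 0, 0], "travel": [0, 0, -0.038], "fingers": 0.1}
  ]
}}

```text
time_s: 33.93
ee_pos: [0.5467, -0.2659, 0.1119]
tool_rot: [2.859, -0.178, 1.168]
force: [-0.1, 0.3, -0.2]
grip_width: 0.0232
grip_force: 40.0
```

Release it, then retreat well clear and check.

{"api": "send_rows", "payload": {
  "motion": [
    {"twist": [0, 0, 0], "travel": [0, 0, 0], "fingers": 0.42},
    {"twist": [0, 0, 0], "travel": [0, 0, 0], "fingers": 0.42},
    {"twist": [0, 0, 0], "travel": [0, 0, 0], "fingers": 0.42},
    {"twist": [0, 0, 0], "travel": [-0.014, 0.002, 0.014], "fingers": 0.42},
    {"twist": [0, 0, 0], "travel": [-0.035, 0.005, 0.035], "fingers": 0.42},
    {"twist": [0, 0, 0], "travel": [-0.06, 0.007, 0.06], "fingers": 0.42},
    {"twist": [0, 0, 0], "travel": [-0.08, 0.03, 0.09], "fingers": 0.42},
    {"twist": [0, 5, 0], "travel": [-0.09, 0.07, 0.12], "fingers": 0.42},
    {"twist": [0, 10, 0], "travel": [-0.1, 0.11, 0.14], "fingers": 0.42},
    {"twist": [0, 15, 0], "travel": [-0.11, 0.15, 0.16], "fingers": 0.42}
  ]
}}

```text
time_s: 34.77
ee_pos: [0.4548, -0.1762, 0.2364]
tool_rot: [2.957, -0.159, 0.908]
force: [0.7, -0.1, -0.0]
grip_width: 0.037
grip_force: 0.0
```

{"api": "send_rows", "payload": {
  "motion": [
    {"twist": [0, 5, 0], "travel": [-0.01, 0.04, 0.01], "fingers": 0.42},
    {"twist": [0, 10, 0], "travel": [-0.02, 0.08, 0.02], "fingers": 0.42},
    {"twist": [0, 15, 0], "travel": [-0.03, 0.12, 0.02], "fingers": 0.42},
    {"twist": [0, 20, 0], "travel": [-0.03, 0.15, 0.02], "fingers": 0.42},
    {"twist": [0, 20, 0], "travel": [-0.03, 0.15, 0.02], "fingers": 0.42},
    {"twist": [0, 20, 0], "travel": [-0.03, 0.15, 0.02], "fingers": 0.42}
  ]
}}

```text
time_s: 35.27
ee_pos: [0.4259, -0.0234, 0.2557]
tool_rot: [3.057, -0.134, 0.384]
force: [-0.4, -0.6, 0.2]
grip_width: 0.0372
grip_force: 0.0
```

```bash
python3 - <<'E'
from kin import *
look('w24'); im=camera('scene');t=camera('top');print(scenestand(im))
m=camera_model('top')
for k in((.5373,-.3788),(.5447,-.323),(.552,-.2675)):
    X=m['R']@np.array([*k,.139])+m['t'];print('pred',m['fx']*X[0]/X[2]+m['cx'],m['fy']*X[1]/X[2]+m['cy'])
for b in blobs(t,'orange',(320,170,440,250),10): print('bar',rect('top',b,.139),b.min(0),b.max(0),b.mean(0))
for b in blobs(t,'orange',(90,150,310,290),20): print('stray',b.mean(0))
for b in blobs(t,'blue',(90,140,215,290)): print('tray',rect('top',b,.044))
for b in blobs(t,'green',(90,160,210,280)): print('mat',rect('top',b,.006))
print(standpos(t))
# bystander changes: diff vs first top picture outside tray/stand
d=cv2.absdiff(t,cv2.imread('pics/top0.png')).max(2)>60
for n,(a,b,c,e) in dict(tape=(183,256,220,294),jar=(288,264,324,298),driver=(170,110,195,178),spray=(300,105,334,150),offcut=(225,118,280,145)).items(): print(n,int(d[b:e,a:c].sum()))
E
```

```text
t 35.2667 pos [425.9 -23.4 255.7] x [ 0.965 -0.079  0.249] y [-0.093 -0.995  0.047] z [ 0.244 -0.068 -0.967] q [-0.342 -0.06   1.901  0.02   1.044  1.309] F [-0.4 -0.6  0.2] w 37.2 0.0
(array([180, 130], dtype=int32), array([227, 178], dtype=int32), [array([180, 151], dtype=int32), array([200, 178], dtype=int32), array([227, 171], dtype=int32)])
pred 402.52852872409574 208.24833342844016
pred 381.0288827903587 205.3233272095622
pred 359.7420997842298 202.44964136021247
bar (array([ 533.9, -377.2]), array([24.1, 20.9]), -4.1) [398 205] [406 214] [402.12903226 209.67741935]
bar (array([ 542.9, -320.6]), array([24.3, 21.6]), -8.0) [376 201] [384 211] [380.25806452 205.87096774]
bar (array([ 549.6, -265.4]), array([24.2, 21.1]), -2.8) [355 199] [363 208] [358.87096774 203.22580645]
tray (array([517.4, 336.9]), array([205. , 146.4]), -82.9)
mat (array([519. , 329.5]), array([268.9, 248.6]), -81.6)
((array([ 541. , -366.6]), array([252.1, 110.3]), 82.2), 2193, array([337, 191], dtype=int32), array([422, 236], dtype=int32))
tape 22
jar 428
driver 0
spray 0
offcut 0
```

```bash
python3 - <<'E'
from kin import *
d=cv2.absdiff(camera('scene'),cv2.imread('pics/scene0.png')).max(2)>60
print('jar scene',int(d[143:176,272:297].sum()),'tape',int(d[196:224,322:358].sum()))
g=cv2.cvtColor(camera('top'),cv2.COLOR_BGR2GRAY); print(g[260:300:5,285:330:5])
E
```

```text
jar scene 0 tape 8
[[112  49 135 134  52  50  47 132 135]
 [113  91  94 106  47  53  52 142 133]
 [136 125 118  48 108  95  51 132 131]
 [149 141 141  48 129 125  49 131 131]
 [159 155 149 147 145 147  50 133 131]
 [167 163 154 158 156 119  69 132 128]
 [187 178  70 167 166  65  64 128 132]
 [181 190  59 170 171  50 128 134 127]]
```

The jar is unmoved in the scene view; in the top view the arm just covers it. I'm handing in.

```bash
python3 -c "
from bench import *
print(close_job())"
```

```text
the job is handed in; nothing more can be done
None
```

The job is handed in: all three bars that were in the mould were rapped out and stand upright in their own cups, and the empty mould lies face up about 8 mm from the middle of the mat. The stand and the bystanders showed no movement, and I viewed 15 pictures, one over the limit of 14.

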